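Line up a port cover with a drift pin and fit its bolt

ROBOT

A 6-joint arm with a two-finger parallel gripper is mounted at the origin on a cart in front of the work surface, level with it; the furniture and walls round the work are solid. World frame = base frame: x ahead of the robot, y to its left, z up, the work surface at z = 0. Lengths are in m, angles in rad, forces in N, time in s.
With the tool pointing down it reaches from about 0.225 to 0.875 m from the base axis. Payload 3.4 kg.
Tool frame: the origin (TCP) lies midway between the tips of the shut fingers; the grasp point (between the pads) lies 19 mm behind it; z points along the fingers, y is the direction in which the jaws open and shut (so a half turn about z gives the same grasp; the last joint's range is limited). The gripper opens to 85 mm and grips with 20 to 120 N. Pads are 22 mm wide; open, the fingers measure 114 mm over their backs; the gripper's body (76 mm by 85 mm) begins 54 mm behind the grasp point. The pads swing forward as they close: fully open they stand 13 mm farther back than shut.
Start: joints at [1.101, 0.276, 1.505, -0, 1.361, -0.121], TCP at [0.197, 0.54, 0.208] pointing down, gripper open.
Joint ranges: [-2.89, 2.89], [-0.75, 2.08], [0.22, 2.7], [-1.18, 4.32], [0.11, 2.71], [-2.7, 2.7]. Speed limits (rad/s): [2.57, 2.57, 3.14, 3.14, 3.14, 3.14].

INTERFACE

Orientations are given as a unit quaternion [w, x, y, z].
In Python, from station import manip gives the robot as it stands.
- The arm moves only by the shell command python3 -m jog 'ROWS' [FORCE]. ROWS is JSON, a list of rows, each a list of 7 numbers: the shift along the tool's x, y, z in mm, then the turn, a rotation vector about the tool's x, y, z in rad, then the closure, from -1 (fully open) to 1 (shut). A call has 1 to 8 rows; each row shifts and turns the pose as measured when the row begins, along the tool's axes as they then stand; what a row does not reach is not made up. A row lasts 1/12 s, in which the tool goes at most 41.7 mm and 7.16 degrees, less where a joint would pass 70% of its speed; a pose out of reach is approached as far as the arm can. A call is refused whole if a number of a shift passes 41.7 or a number of a turn 0.125, either way. A call with a gripper value outside its range is refused whole. The fingers move at their own pace and stop on an object; FORCE is the grip in N (left out, the last holds). Time passes only in rows, so rows that do not move let the fingers close. It gives the time, the measured TCP pose, the force and the opening at its end, in the units of the state.
- manip.observe(): the state, without advancing time (a new reading comes with each control period).
- manip.snapshot(name): name is "scene" or "top" or "wrist"; returns the picture (480x640x3 uint8, blue, green, red); there is no depth.
- manip.calibration(name): a dict with "fx", "fy", "cx", "cy" (pixels), "cam_to_world" (4x4, takes a point from camera to world coordinates). Camera axes: x right, y up, looking along -z (the intrinsics and any distortion apply to the point x, -y, -z); pixel columns grow to the right and rows downward; lengths in m; the calibration is good to about 2 mm. The wrist camera is an equidistant fisheye: a pixel r from the principal point sees the ray r / f radians off the axis. A picture is of the moment at which its call begins: read the wrist's pose just before it. calibration takes no time and is no camera call; for the wrist camera it gives the pose at the moment of the call.
- manip.sign_off(): hands the job in, once; it reports no verdict.
The state is a dict: "time": time; "joint_pos": joint angles; "qd": joint speeds; "joint_torque": joint torques, N m; "eef_pos": TCP position; "tcp_rot": TCP orientation; "contact_force": force on the tool from outside, world axes, zero at the start; "moment": the same for the moment, N m; "finger_gap": finger opening in m.
Only numpy, scipy, OpenCV 4.12 (cv2) and the standard library are available. Lean on these libraries where they do the work, as an engineer would, in place of code of your own. Each camera call takes 0.05 s, during which the arm holds its last target.

TASK

The round cover of the leaning vacuum port has been turned anticlockwise, so its two holes no longer meet those of the flange hidden beneath it. Use the tapered drift pin to feel for a flange hole, bring the cover into line and push the pin fully home until its collar is flush on the cover; then put the bolt fully home in the other hole, leave the pin in, let go of both, and leave the tin, flask and wash bottle where they stand.

Things in the scene. Friction and masses are not known exactly. Their poses are not given: they have to be found in the camera images.
- port: The port: grey foot plate 170 x 130 mm, leaning pipe up to 68 mm thick and, on it under the cover, a 12 mm thick round steel flange too stiff to turn, 140 mm across, with two 16 mm through holes on the same 50 mm radius as the cover's, at a hidden angle; it is free beneath them. Origin under the foot's centre, z up; the face leans 30 degrees from vertical toward -x.
- cover (a joint): Turn of the cover about its centre, rad, growing anticlockwise seen from outside; 0 = line of holes level. It turns with light friction (0.06 N m). It starts 0.16 to 0.48 rad (8 to 24 mm at the holes) anticlockwise of where its holes meet the flange's, so it must turn clockwise.
- cover_centre (a point): Centre of the cover's upper face: plain aluminium disc 140 mm across, 10 mm thick, flat on the flange, about 0.17 m above the bench. z = outward normal (30 degrees from vertical); y runs from hole b to hole a. A hex nut on a washer, 30 mm across and 9 mm high, stands at the centre.
- cover_hole_a (a point): Mouth of one through hole in the cover, 16 mm across with a 1.5 mm chamfer, on its upper face 50 mm from the centre in the cover's +y. Axes as the cover's (z out of the hole). Either hole may take the pin, the other then takes the bolt.
- cover_hole_b (a point): Mouth of the other through hole in the cover, alike, 50 mm from its centre in the cover's -y. Axes as the cover's.
- pin_grip (a point): Middle of the drift pin's handle. Steel, 130 mm long, 0.14 to 0.22 kg: ringed round handle 20 mm across, 44 long; collar 26 across, 6 thick; shank 80 long, 35 of it straight, 14.5 across, then 45 tapering to a flat 5 mm tip. z = toward the handle's end; collar underside 28 mm below this point, tip 108 below, handle top 22 above. Hangs upright by its collar in the rack.
- bolt_grip (a point): Middle of the bolt's head. Plain steel, slides in without threading, 105 mm long, 0.13 to 0.19 kg: hexagonal head 22 mm across flats, 40 long; collar 28 across, 5 thick; round shank 12 across, 60 long with a 5 mm tapered nose. z = toward the head; collar underside 25 mm below this point, shank end 85 below, head top 20 above. Hangs upright by its collar in the rack.
- rack: Fixed bench rack, 80 x 160 mm, its top 100 mm high, with two holes 70 mm apart along its y axis, at y = +35 and -35 mm, in which pin and bolt stand (which is where varies). Origin at the centre of its underside, z up. Lift a thing more than 85 mm to clear it.
- tin: Bystander: open steel weighing tin, 70 mm across, 33 mm high. Origin under its centre.
- flask: Bystander: clear conical flask, 63 mm across, 112 mm high. Origin under its centre.
- bottle: Bystander: wash bottle with red cap, 58 x 86 x 145 mm. Origin under its centre.

How it is judged:
By the outcome, as a careful person would: the job done as asked, in the order asked, and still so for the second after the job is handed in, with the robot touching nothing.
It also fails if it takes over 72 s, if anything falls off the work surface, if the arm or the gripper's body presses on something with over 40 N, if the wrist force passes 120 N, or if a joint passes its speed limit or range.

## Working session

There is one attempt and no reset: what is moved stays moved. The work goes in short steps, Python scripts to look and compute and a shell command to move; the robot and the scene stay as the last step left them, time stands still between calls to the robot, and variables do not carry over. Pictures are saved under pics/ and viewed, and the job is handed in when it is done.

```bash
ls; mkdir -p pics; python3 - <<'E'
from station import manip
import cv2
print(manip.observe())
for n in ("scene","top","wrist"):
    c=manip.calibration(n); print(n,c)
    cv2.imwrite(f"pics/{n}0.png",manip.snapshot(n))
E
```

```text
pics
{'time': 0.0, 'joint_pos': array([ 1.10098472e+00,  2.76605745e-01,  1.50614181e+00,  1.09030004e-05,
        1.36070969e+00, -1.20996474e-01]), 'qd': array([-9.70226669e-05, -5.92908679e-04, -2.34100390e-04, -4.04666378e-04,
       -1.43945901e-03, -9.05116423e-04]), 'joint_torque': array([-1.62523771e-03, -4.16770005e+01, -2.45802158e+01, -4.85433120e-04,
        1.11640131e-02, -1.13160340e-05]), 'eef_pos': array([0.19626155, 0.53985325, 0.20703017]), 'tcp_rot': array([-2.76515793e-04,  1.73525770e-01,  9.84828888e-01, -8.90361761e-04]), 'contact_force': array([0.12963642, 0.42853876, 0.25646301]), 'moment': array([ 0.04624695,  0.04305289, -0.0189728 ]), 'finger_gap': 0.0854598749631839}
scene {'fx': 586.9213724282713, 'fy': 586.9213724282713, 'cx': 314.74608581904073, 'cy': 235.28388023793786, 'cam_to_world': array([[ 0.70122127,  0.39910751, -0.59076384, -0.09808413],
       [-0.71291207,  0.4003335 , -0.57575122, -0.36272773],
       [ 0.00671592,  0.82489168,  0.56525093,  0.72951156],
       [ 0.        ,  0.        ,  0.        ,  1.        ]])}
top {'fx': 537.9361658773956, 'fy': 537.9361658773956, 'cx': 321.15962870736575, 'cy': 240.5137240258221, 'cam_to_world': array([[-2.82290591e-02,  9.81624888e-01, -1.88721220e-01,
         3.08303602e-01],
       [-9.99601244e-01, -2.78512247e-02,  4.65420497e-03,
         2.67379305e-01],
       [-6.87433679e-04,  1.88777351e-01,  9.82019674e-01,
         1.24907084e+00],
       [ 0.00000000e+00,  0.00000000e+00,  0.00000000e+00,
         1.00000000e+00]])}
wrist {'fx': 371.64829954431775, 'fy': 371.64829954431775, 'cx': 319.7482783206809, 'cy': 244.36376486929584, 'cam_to_world': array([[ 0.3420667 , -0.88964835, -0.30251643,  0.11794546],
       [ 0.93967366,  0.32318797,  0.11208459,  0.56812078],
       [-0.0019462 , -0.32260712,  0.94653096,  0.37418537],
       [ 0.        ,  0.        ,  0.        ,  1.        ]])}
```

View pics/scene0.png

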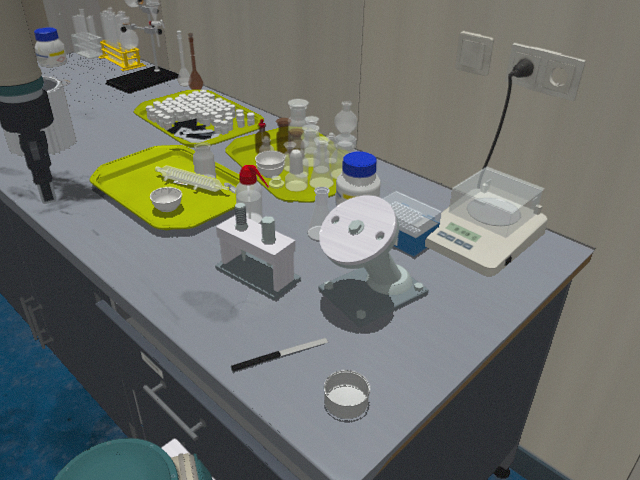

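View pics/top0.png

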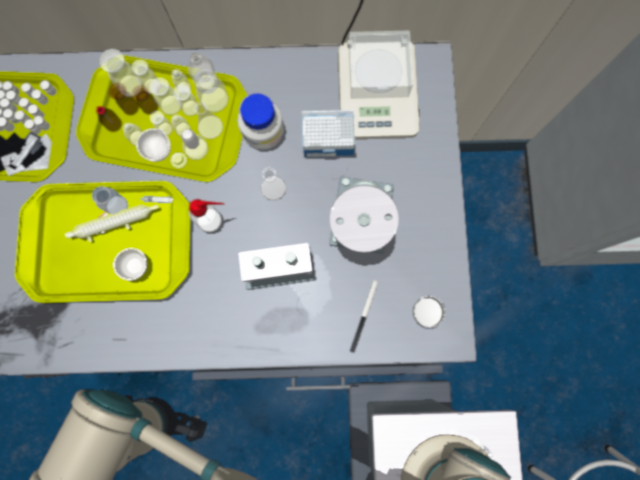

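View pics/wrist0.png

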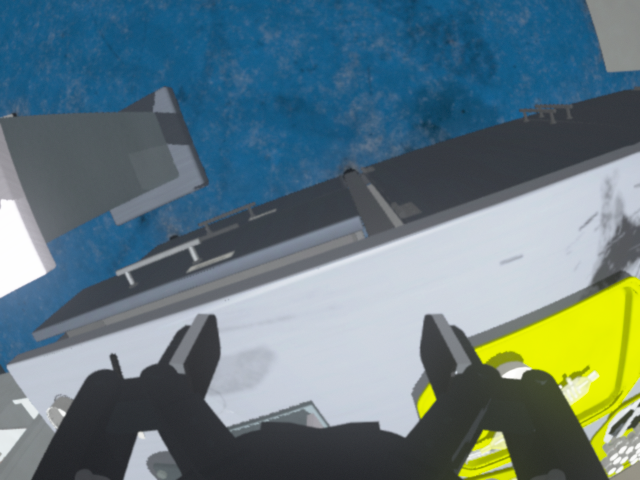

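The scene view shows the rack at about (256,250), with a ringed handle at (240,217) and a plain head at (268,230). The port's cover is at (358,230), facing the robot. In the top view the cover is at (364,218), with holes near (340,220) and (388,219), and the rack heads are at (258,262) and (291,258). I'll zoom in to measure.

```bash
cat > h.py <<'E'
import numpy as np, cv2
from station import manip
def ray(name,u,v,c=None):
    c=c or manip.calibration(name); T=c["cam_to_world"]
    x=(u-c["cx"])/c["fx"]; y=(v-c["cy"])/c["fy"]
    if name=="wrist":
        r=np.hypot(x,y); s=np.sinc(r/np.pi); d=np.array([x*s,-y*s,-np.cos(r)])
    else: d=np.array([x,-y,-1.])
    d=T[:3,:3]@d; return T[:3,3],d/np.linalg.norm(d)
def onz(name,u,v,z):
    o,d=ray(name,u,v); return o+d*(z-o[2])/d[2]
def onplane(name,u,v,p,n,c=None):
    o,d=ray(name,u,v,c); return o+d*(np.dot(p-o,n)/np.dot(d,n))
def tri(*L):
    A=np.zeros((3,3));b=np.zeros(3);rs=[]
    for l in L:
        o,d=ray(*l) ; P=np.eye(3)-np.outer(d,d); A+=P;b+=P@o; rs.append((o,P))
    x=np.linalg.solve(A,b); return x,[np.linalg.norm(P@(x-o))*1e3 for o,P in rs]
def proj(name,X,c=None):
    c=c or manip.calibration(name); T=c["cam_to_world"]
    p=T[:3,:3].T@(np.asarray(X)-T[:3,3]); x,y,z=p[0],-p[1],-p[2]
    if name=="wrist":
        r=np.hypot(x,y); th=np.arctan2(r,z); x,y=x/r*th,y/r*th
    else: x,y=x/z,y/z
    return np.array([c["fx"]*x+c["cx"],c["fy"]*y+c["cy"]])
def R(q):
    from scipy.spatial.transform import Rotation as S
    return S.from_quat([q[1],q[2],q[3],q[0]]).as_matrix()
def crop(img,x0,y0,w,h,s,fn):
    cv2.imwrite(fn,cv2.resize(img[y0:y0+h,x0:x0+w],None,fx=s,fy=s,interpolation=cv2.INTER_CUBIC))
E
python3 - <<'E'
from h import *
a=cv2.imread("pics/scene0.png");b=cv2.imread("pics/top0.png")
crop(a,200,170,240,170,3,"pics/s1.png")
crop(b,230,160,180,140,4,"pics/t1.png")
E
```

```text
(no output)
```

View pics/s1.png

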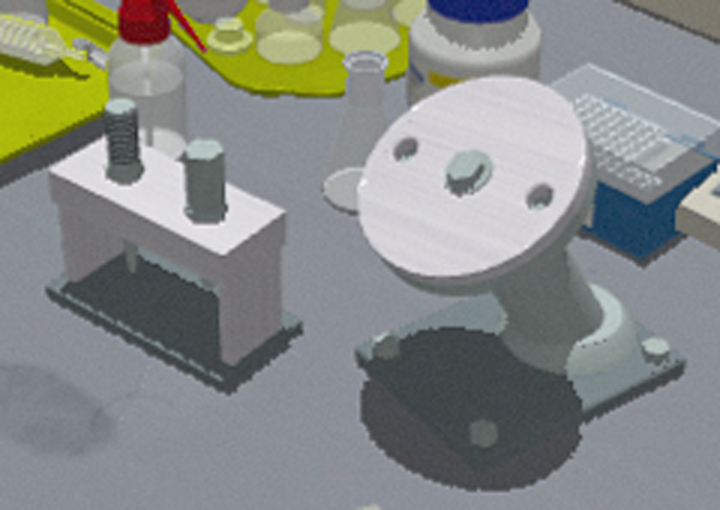

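View pics/t1.png

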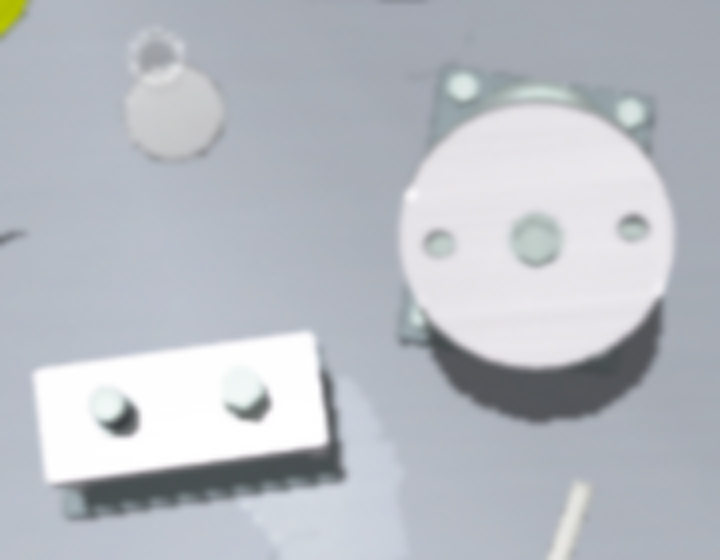

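```bash
python3 - <<'E'
from h import *
np.set_printoptions(precision=4,suppress=True)
L=tri(("scene",335,220),("top",340,220.75));Rr=tri(("scene",380.3,235.3),("top",388.25,216.75));N=tri(("scene",355.7,227.3),("top",364,219.75))
print(L,Rr,N); print(np.linalg.norm(L[0]-Rr[0]))
# foot corners: in top
for u,v in [(445,65),(655,97),(400,342)]: print("foot",onz("top",230+u/4,160+v/4,0.008))
# items: tops in scene / top
print("pin top",tri(("scene",200+122/3,170+104/3),("top",230+110/4,160+404/4)))
print("bolt top",tri(("scene",200+205/3,170+148/3),("top",230+244/4,160+388/4)))
for u,v in [(34,372),(312,332),(328,445),(48,483)]: print("rack",onz("top",230+u/4,160+v/4,0.1))
def ztop(u,v,z): return onz("top",230+u/4,160+v/4,z)
print("pin@0.149",ztop(110,404,.150),"bolt",ztop(244,388,.145))
print("flask",onz("top",273,187,0), "bottle",onz("top",208,215,0.05))
E
```

```text
(array([0.5566, 0.2231, 0.1619]), [np.float64(1.6046764010524956), np.float64(1.6046764010523533)]) (array([0.5597, 0.124 , 0.1752]), [np.float64(0.8547346400892868), np.float64(0.8547346400890812)]) (array([0.5555, 0.1739, 0.1699]), [np.float64(1.4740275174816095), np.float64(1.4740275174815036)])
0.099994084142274
foot [0.7027 0.2088 0.008 ]
foot [0.6792 0.0837 0.008 ]
foot [0.5343 0.2411 0.008 ]
pin top (array([0.4795, 0.3948, 0.1523]), [np.float64(0.39127387961044285), np.float64(0.3912738796104825)])
bolt top (array([0.4868, 0.3257, 0.1477]), [np.float64(0.13564594695931753), np.float64(0.13564594695918664)])
rack [0.5067 0.4417 0.1   ]
rack [0.5244 0.2907 0.1   ]
rack [0.4624 0.2835 0.1   ]
rack [0.4461 0.4341 0.1   ]
pin@0.149 [0.4802 0.3948 0.15  ] bolt [0.4874 0.3258 0.145 ]
flask [0.683  0.3738 0.    ] bottle [0.6056 0.5192 0.05  ]
```

```bash
cat >> h.py <<'E'
from scipy.spatial.transform import Rotation as S
np.set_printoptions(precision=4,suppress=True)
N=np.array([-.491,.093,.866]);N/=np.linalg.norm(N)
XS=np.array([.851,-.161,.5]); XS-=N*(XS@N); XS/=np.linalg.norm(XS)   # up slope (cover x at 0)
YS=np.cross(N,XS)                     # level (cover y at 0)
HL=np.array([.5566,.2231,.1619]);HR=np.array([.5597,.1240,.1752]);C=(HL+HR)/2
RT=np.column_stack([-XS,YS,-N])       # tilted tool
RD=np.column_stack([[-.982,.186,0],[.186,.982,0],[0,0,-1]])
def delta(p,Rt=None):
    s=manip.observe(); Rn=R(s["tcp_rot"]); d=Rn.T@(np.asarray(p)-s["eef_pos"])*1e3
    w=S.from_matrix(Rn.T@(Rn if Rt is None else Rt)).as_rotvec()
    print("t",round(s["time"],2),"pos",s["eef_pos"],"d mm",d.round(1),"rot",w.round(3),"F",s["contact_force"].round(1),"gap",round(s["finger_gap"],4))
    return d,w
E
python3 - <<'E'
from h import *
print(np.linalg.det(RT))
delta([.480,.395,.207],RD)
E
python3 -m jog '[[-40,-5,0,0,0,-0.08,-0.06],[-40,-5,0,0,0,-0.08,-0.06],[-40,0,0,0,0,0,-0.06],[-40,0,0,0,0,0,-0.06]]' 40; python3 -c "
from h import *
delta([.480,.395,.207],RD)"
```

```text
1.0000000000000004
t 0.15 pos [0.1963 0.54   0.2072] d mm [-316.1  -39.3    0.2] rot [-0.001 -0.    -0.162] F [ 0.4 -0.2 -0.3] gap 0.0851
time: 0.48
eef_pos: [0.3425, 0.4928, 0.2057]
tcp_rot: [-0.004, 0.083, 0.997, -0.001]
contact_force: [-0.0, 1.3, -0.4]
finger_gap: 0.0456
t 0.48 pos [0.3425 0.4928 0.2057] d mm [-151.8  -73.6   -2.2] rot [-0.003 -0.007  0.021] F [-0.   1.3 -0.4] gap 0.0456
```

```bash
python3 -m jog '[[-38,-18,0,0,0,0.01,-0.06],[-38,-18,0,0,0,0,-0.06],[-38,-18,0,0,0,0,-0.06],[-30,-15,0,0,0,0,-0.06],[0,0,0,0,0,0,-0.06]]'; python3 - <<'E'
from h import *
delta([.480,.395,.160],RD)
c=manip.calibration("wrist"); im=manip.snapshot("wrist"); cv2.imwrite("pics/w1.png",im)
for p in [(.480,.3948,.150),(.487,.3257,.145)]: print(proj("wrist",p,c))
E
```

```text
time: 0.9
eef_pos: [0.4815, 0.3963, 0.2017]
tcp_rot: [-0.002, 0.09, 0.996, -0.002]
contact_force: [-1.0, 0.2, -0.6]
finger_gap: 0.0454
t 0.9 pos [0.4815 0.3963 0.2017] d mm [ 1.1 -1.4 41.7] rot [-0.004 -0.004  0.006] F [-1.   0.2 -0.6] gap 0.0454
[318.2379 256.0423]
[219.8931 279.7592]
```

View pics/w1.png

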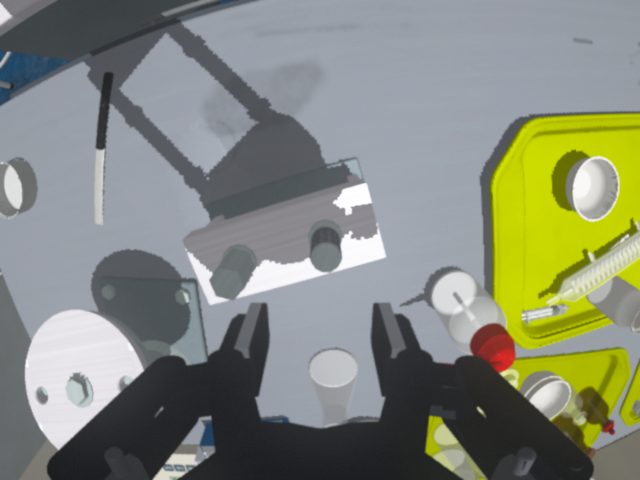

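```bash
python3 - <<'E'
from h import *
im=cv2.imread("pics/w1.png"); crop(im,180,180,220,150,3.6,"pics/w1c.png")
E
```

```text
(no output)
```

View pics/w1c.png

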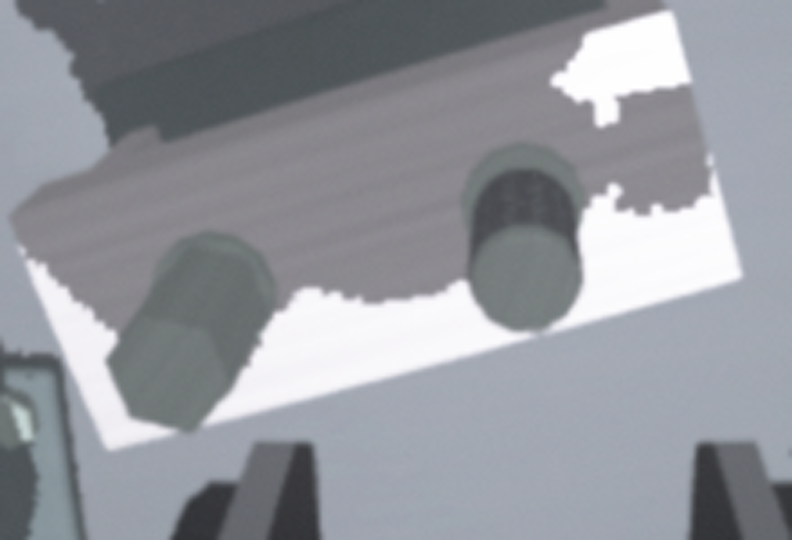

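```bash
python3 -m jog '[[1,0,18,0,0,0,-0.06],[0,0,18,0,0,0,-0.06],[0,0,0,0,0,0,-0.06]]'; python3 - <<'E'
from h import *
delta([.480,.395,.112],RD)
c=manip.calibration("wrist"); im=manip.snapshot("wrist"); cv2.imwrite("pics/w2.png",im)
crop(im,200,200,240,180,3.3,"pics/w2c.png")
for p in [(.480,.3948,.150),(.487,.3257,.145),manip.observe()["eef_pos"]]: print(proj("wrist",p,c))
E
```

```text
time: 1.2
eef_pos: [0.4773, 0.3986, 0.165]
tcp_rot: [-0.004, 0.091, 0.996, -0.0]
contact_force: [-0.0, -0.1, -0.9]
finger_gap: 0.0453
t 1.2 pos [0.4773 0.3986 0.165 ] d mm [-3.8 -3.  52.9] rot [-0.001 -0.009  0.004] F [-0.  -0.1 -0.9] gap 0.0453
[314.8329 287.7438]
[203.2038 312.2222]
[322.1783 296.2484]
```

View pics/w2c.png

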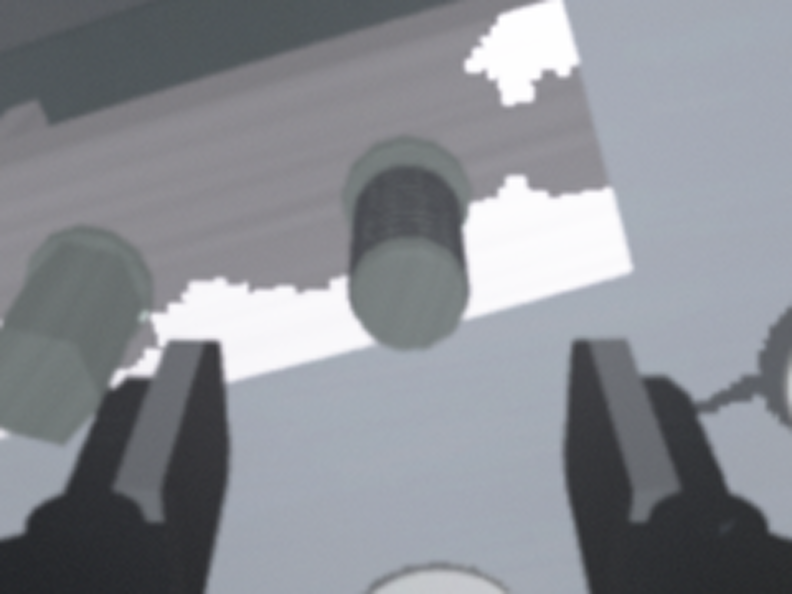

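```bash
python3 - <<'E'
from h import *
print(onz("wrist",323.6,288.8,.150), onz("wrist",200+45/3.3,200+385/3.3,.145))
delta([.480,.400,.112],RD)
E
```

```text
[0.4827 0.3998 0.15  ] [0.4921 0.3313 0.145 ]
t 1.25 pos [0.4777 0.3992 0.1665] d mm [-2.5  1.2 54.5] rot [-0.    -0.007  0.005] F [-0.8 -0.4 -0.4] gap 0.0452
```

```bash
python3 -m jog '[[-4,1,20,0,0,0,-0.06],[0,0,20,0,0,0,-0.06],[0,0,14,0,0,0,-0.06],[0,0,0,0,0,0,-0.06]]';python3 - <<'E'
from h import *
delta([.482,.3998,.112],RD)
E
```

```text
time: 1.58
eef_pos: [0.4806, 0.4044, 0.1161]
tcp_rot: [-0.001, 0.089, 0.996, 0.003]
contact_force: [-0.1, 0.2, 0.1]
finger_gap: 0.0449
t 1.58 pos [0.4806 0.4044 0.1161] d mm [-2.3 -4.3  4. ] rot [ 0.006 -0.003  0.009] F [-0.1  0.2  0.1] gap 0.0449
```

```bash
python3 -m jog '[[-2,-4,3,0,0,0,-0.06],[0,0,0,0,0,0,-0.06]]';python3 - <<'E'
from h import *
delta([.482,.3998,.112],RD)
im=manip.snapshot("wrist"); crop(im,200,200,240,180,3.3,"pics/w3c.png")
E
```

```text
time: 1.75
eef_pos: [0.4812, 0.4016, 0.1147]
tcp_rot: [-0.001, 0.088, 0.996, 0.004]
contact_force: [0.2, 0.3, -0.6]
finger_gap: 0.0454
t 1.75 pos [0.4812 0.4016 0.1147] d mm [-1.1 -1.7  2.7] rot [ 0.008 -0.002  0.012] F [ 0.2  0.3 -0.6] gap 0.0454
```

View pics/w3c.png

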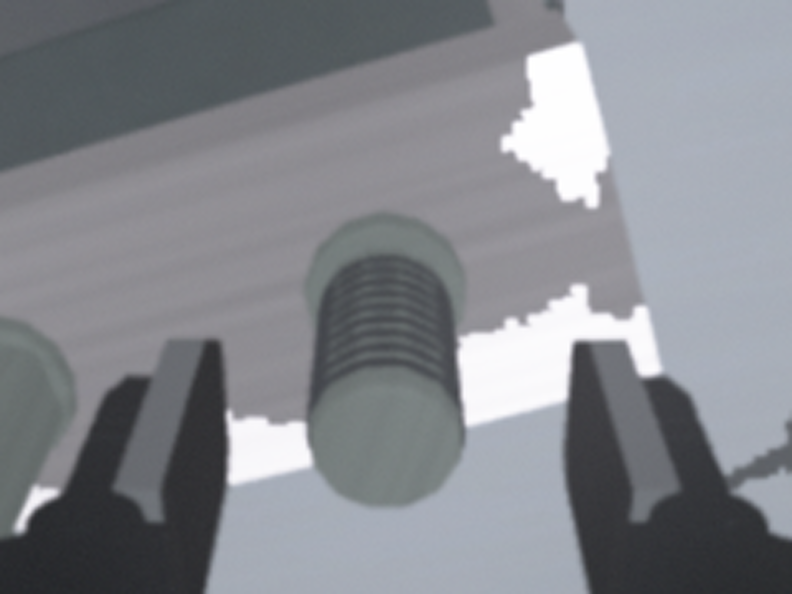

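```bash
python3 -m jog '[[-1,-2,2,0,0,0,-0.06],[0,0,0,0,0,0,0.6],[0,0,0,0,0,0,1],[0,0,0,0,0,0,1],[0,0,0,0,0,0,1],[0,0,0,0,0,0,1]]' 70;python3 - <<'E'
from h import *
delta([.482,.3998,.21],RD)
E
```

```text
time: 2.3
eef_pos: [0.4839, 0.4011, 0.1174]
tcp_rot: [0.002, 0.088, 0.996, 0.007]
contact_force: [-0.4, 0.0, -1.0]
finger_gap: 0.0162
t 2.3 pos [0.4839 0.4011 0.1174] d mm [  1.3  -0.3 -92.6] rot [0.014 0.003 0.012] F [-0.4  0.  -1. ] gap 0.0162
```

```bash
python3 -m jog '[[0,0,0,0,0,0,1],[0,0,0,0,0,0,1]]' ;python3 - <<'E'
from h import *
im=manip.snapshot("wrist"); crop(im,200,200,240,180,3.3,"pics/w4c.png")
E
```

```text
time: 2.47
eef_pos: [0.4838, 0.401, 0.1171]
tcp_rot: [0.002, 0.088, 0.996, 0.007]
contact_force: [-0.4, -0.2, 0.9]
finger_gap: 0.0164
```

View pics/w4c.png

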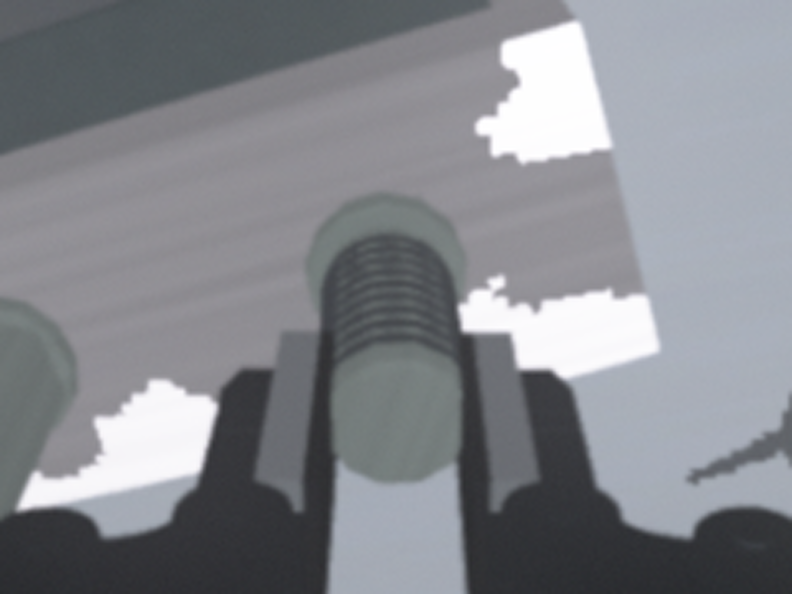

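```bash
python3 - <<'E'
from h import *
s=manip.observe(); Rn=R(s["tcp_rot"]); p=onz("wrist",200+397/3.3,200+412/3.3,.150); print(p, Rn.T@(p-s["eef_pos"])*1e3)
g=s["eef_pos"]
for dx in (-11,0,11): print(dx,(proj("wrist",g+Rn@np.array([dx,10,0])/1e3)-200)*3.3,(proj("wrist",g+Rn@np.array([dx,10,-33])/1e3)-200)*3.3)
E
```

```text
[0.4816 0.4006 0.15  ] [  1.993   -0.3231 -32.8494]
-11 [463.0593 373.8794] [475.1282 495.2625]
0 [464.7209 310.9973] [477.7662 425.4213]
11 [466.332  244.7308] [480.3799 350.273 ]
```

```bash
python3 -m jog '[[0,0,-15,0,0,0,1],[0,0,-30,0,0,0,1],[0,0,-30,0,0,0,1],[0,0,-25,0,0,0,1],[0,0,0,0,0,0,1]]' ;python3 - <<'E'
from h import *
delta([.482,.3998,.21],RD)
im=manip.snapshot("wrist"); cv2.imwrite("pics/w5.png",im)
im=manip.snapshot("scene"); crop(im,150,100,300,220,2.6,"pics/s5.png")
E
```

```text
time: 2.93
eef_pos: [0.4829, 0.4014, 0.2165]
tcp_rot: [-0.0, 0.088, 0.996, 0.007]
contact_force: [1.3, -0.0, -1.5]
finger_gap: 0.0163
t 2.93 pos [0.4829 0.4014 0.2165] d mm [ 0.6 -1.8  6.5] rot [ 0.014 -0.002  0.011] F [ 1.3 -0.  -1.5] gap 0.0163
```

View pics/w5.png

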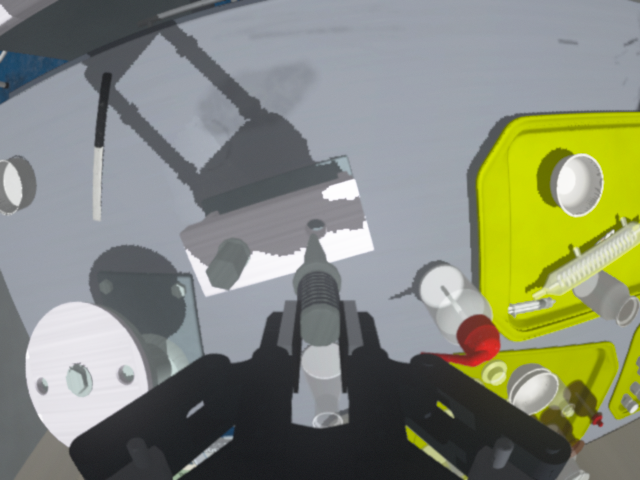

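View pics/s5.png

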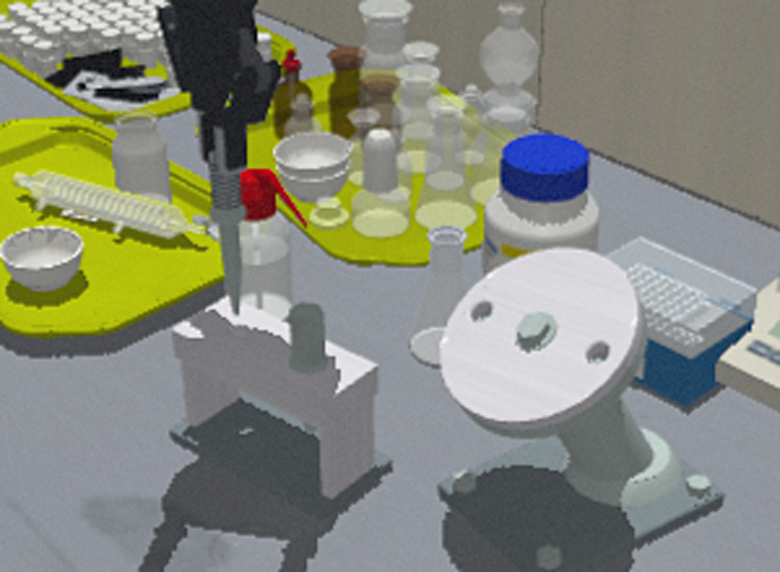

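```bash
python3 - <<'E'
from h import *
im=cv2.imread("pics/w5.png"); crop(im,20,290,150,170,4.5,"pics/w5a.png"); crop(im,270,200,100,160,3.7,"pics/w5b.png")
E
```

```text
(no output)
```

View pics/w5a.png

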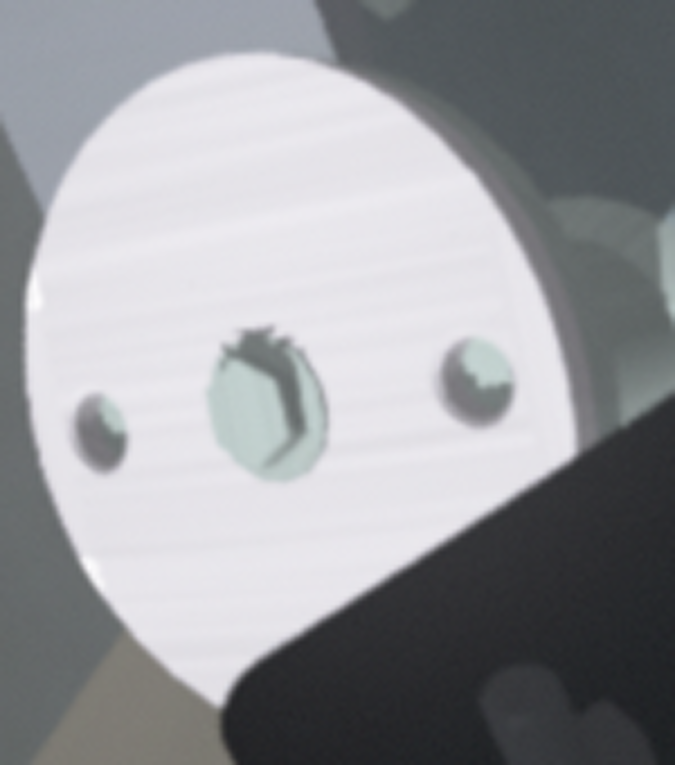

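View pics/w5b.png

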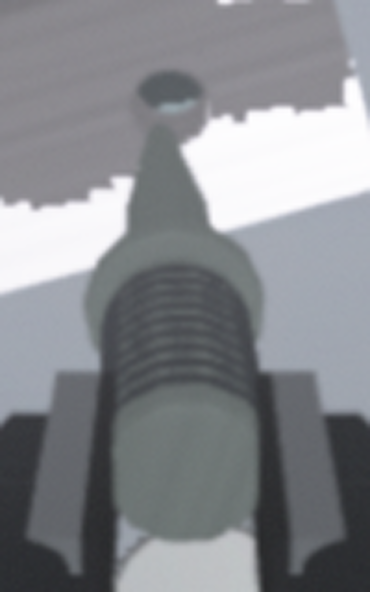

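```bash
python3 - <<'E'
from h import *
for uv,h in [((126,374.9),HL),((42.4,386),HR)]:
    print(onplane("wrist",*uv,C,N),h, proj("wrist",h))
s=manip.observe();Rn=R(s["tcp_rot"]);p=s["eef_pos"]
# tool-frame points of pin
o,d=ray("wrist",313.8,235.1); ot=Rn.T@(o-p)*1e3; dt=Rn.T@d
print("tip@97",ot+dt*(97-ot[2])/dt[2])
o,d=ray("wrist",320,325.7); ot=Rn.T@(o-p)*1e3; dt=Rn.T@d
for z in(-33,-36,-39):print("top",ot+dt*(z-ot[2])/dt[2])
for X in ([2,0,97],[0,0,97],[2,0,-33]): print(X,proj("wrist",p+Rn@np.array(X)/1e3))
E
```

```text
[0.5544 0.2245 0.1609] [0.5566 0.2231 0.1619] [125.3188 377.767 ]
[0.5572 0.126  0.1731] [0.5597 0.124  0.1752] [ 41.2147 389.3385]
tip@97 [ 0.6081 -5.041  97.    ]
top [  1.6433  -0.4621 -33.    ]
top [  3.4725  -0.4629 -36.    ]
top [  5.3017  -0.4637 -39.    ]
[2, 0, 97] [320.5712 233.3114]
[0, 0, 97] [320.5702 235.8767]
[2, 0, -33] [321.1038 324.9778]
```

```bash
cat >> h.py <<'E'
TIP=np.array([.6,-4.,97.])
RP=RT@S.from_rotvec([-.03,0,0]).as_matrix()
def tgt(tip,Rt=RP,t=None): return np.asarray(tip)-Rt@(TIP if t is None else t)/1e3
HLw=np.array([.5544,.2245,.1609]);HRw=np.array([.5572,.126,.1731])
E
python3 -m jog '[[0,0,-30,0,0,0,1],[0,0,-30,0,0,0,1]]' ;python3 - <<'E'
from h import *
print(tgt(HLw+.03*N),RP)
delta(tgt(HLw+.03*N),RP)
E
```

```text
time: 3.2
eef_pos: [0.4757, 0.3958, 0.2615]
tcp_rot: [-0.013, 0.088, 0.996, -0.003]
contact_force: [0.4, -0.0, -1.3]
finger_gap: 0.0164
[0.4927 0.2373 0.2713] [[-0.851   0.1711  0.4964]
 [ 0.161   0.9849 -0.0635]
 [-0.4998  0.0259 -0.8657]]
t 3.2 pos [0.4757 0.3958 0.2615] d mm [ -44.3 -153.1   -9.8] rot [-0.034 -0.548  0.004] F [ 0.4 -0.  -1.3] gap 0.0164
```

```bash
python3 -m jog '[[-9,-32,-8,-0.006,-0.1,0,1],[-9,-32,-4,-0.006,-0.1,0,1],[-9,-32,0,-0.006,-0.1,0,1],[-9,-32,0,-0.006,-0.1,0,1],[0,-15,0,-0.006,-0.1,0,1],[0,0,0,0,0,0,1]]' ;python3 - <<'E'
from h import *
delta(tgt(HLw+.03*N),RP)
im=manip.snapshot("wrist"); cv2.imwrite("pics/w6.png",im)
im=manip.snapshot("scene"); crop(im,200,100,300,220,2.6,"pics/s6.png")
E
```

```text
time: 3.7
eef_pos: [0.4824, 0.2417, 0.2618]
tcp_rot: [0.235, 0.083, 0.968, -0.016]
contact_force: [-2.8, 0.0, -4.2]
finger_gap: 0.0162
t 3.7 pos [0.4824 0.2417 0.2618] d mm [-14.   -2.6  -3.5] rot [-0.014 -0.048  0.011] F [-2.8  0.  -4.2] gap 0.0162
```

View pics/w6.png

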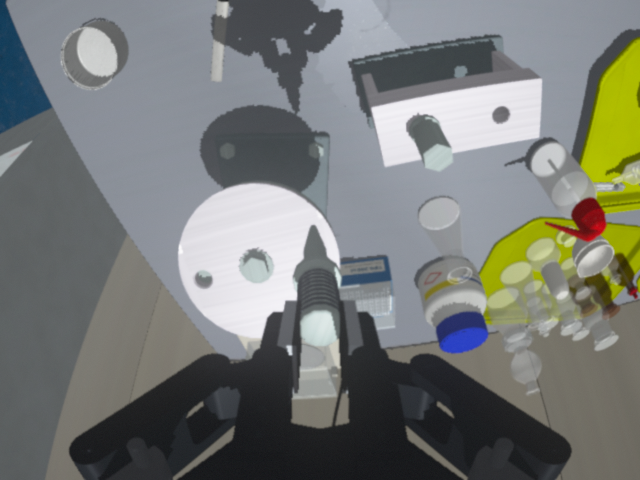

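View pics/s6.png

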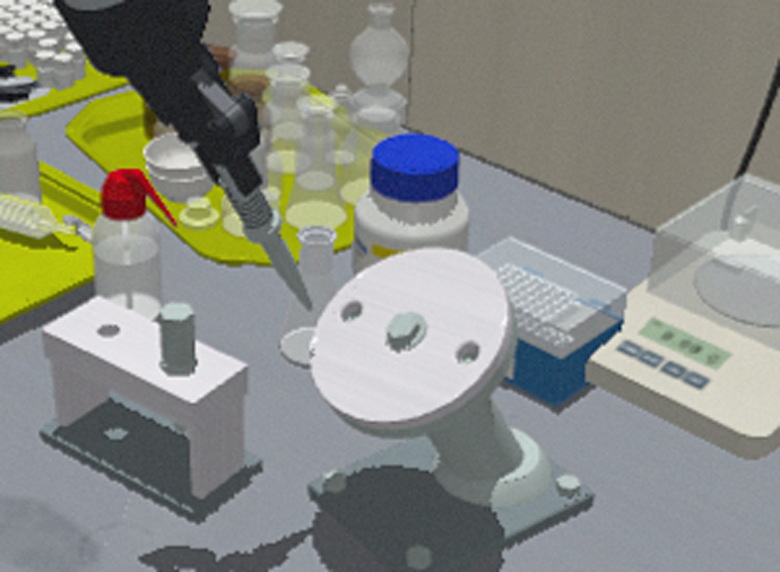

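```bash
python3 -m jog '[[-14,-2,-3,-0.014,-0.048,0.01,1],[0,0,0,0,0,0,1],[0,0,0,0,0,0,1]]' ;python3 - <<'E'
from h import *
delta(tgt(HLw+.03*N),RP)
im=manip.snapshot("wrist"); cv2.imwrite("pics/w7.png",im); crop(im,160,170,200,150,4,"pics/w7c.png")
im=manip.snapshot("scene"); cv2.imwrite("pics/s7.png",im); crop(im,290,150,130,110,6,"pics/s7c.png")
im=manip.snapshot("top"); cv2.imwrite("pics/t7.png",im); crop(im,310,160,110,110,5,"pics/t7c.png")
E
```

```text
time: 4.05
eef_pos: [0.5019, 0.2455, 0.2748]
tcp_rot: [0.261, 0.086, 0.962, -0.005]
contact_force: [0.3, -0.1, -2.4]
finger_gap: 0.0162
t 4.05 pos [0.5019 0.2455 0.2748] d mm [ 8.2 -9.8 -1.1] rot [ 0.01   0.003 -0.001] F [ 0.3 -0.1 -2.4] gap 0.0162
```

View pics/w7c.png

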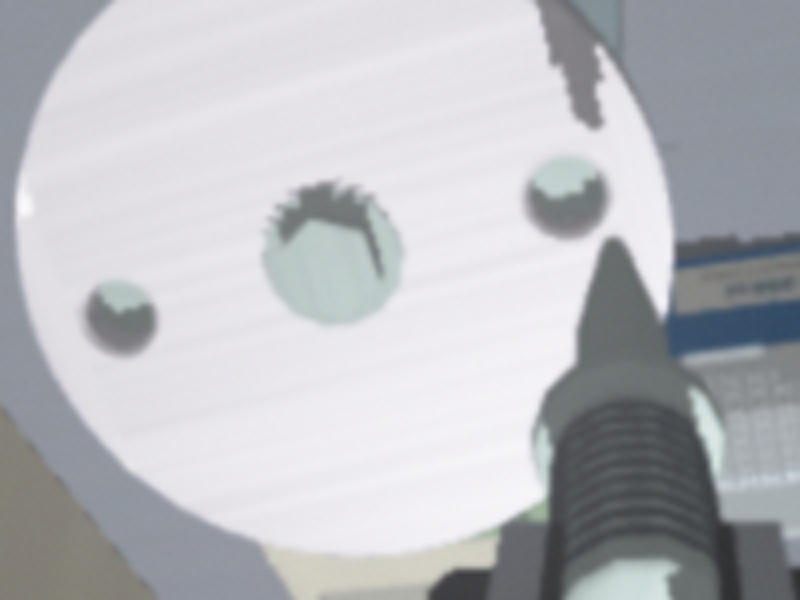

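View pics/s7c.png

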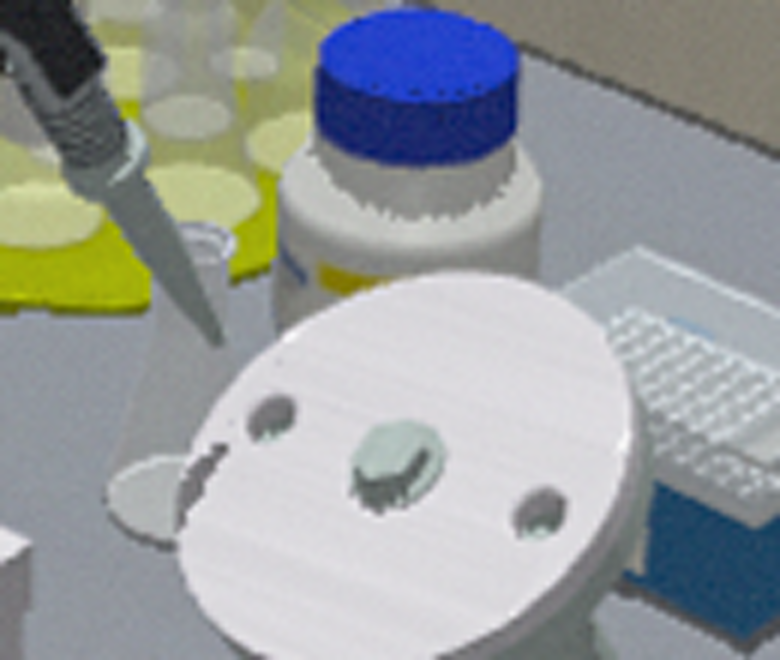

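View pics/t7c.png

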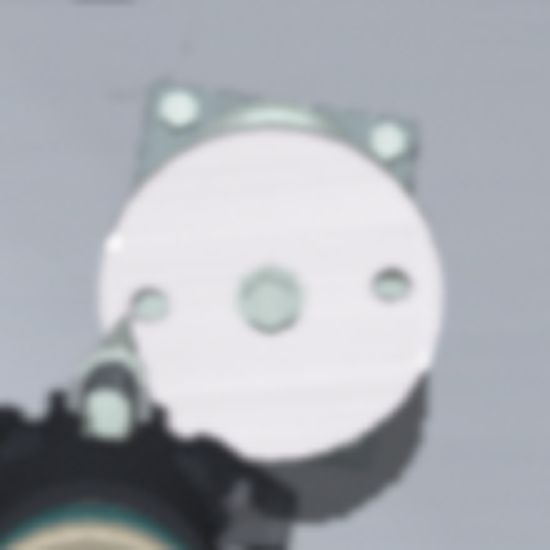

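```bash
python3 - <<'E'
from h import *
s=manip.observe();Rn=R(s["tcp_rot"]);p=s["eef_pos"]
l=onplane("wrist",301.75,219.5,C,N);r=onplane("wrist",190,249.5,C,N)
print("plane",l,r,np.linalg.norm(l-r))
d=l-r; print("angle",np.arctan2(-(d@XS),d@YS))
print("tri L3",tri(("wrist",301.75,219.5),("scene",335.3,219.5),("top",340,220.8)))
print("tri R3",tri(("wrist",190,249.5),("scene",290+540/6,150+511/6),("top",310+392/5,160+284/5)))
T=tri(("scene",327,207.2),("wrist",313.25,230.75)); print("tip sw",T, Rn.T@(T[0]-p)*1e3)
T=tri(("scene",327,207.2),("top",335.6,224.4)); print("tip st",T, Rn.T@(T[0]-p)*1e3)
print("TCPbased tip",p+Rn@TIP/1e3)
o,dd=ray("wrist",313.25,230.75); ot=Rn.T@(o-p)*1e3; dt=Rn.T@dd; print("tip@97",ot+dt*(97-ot[2])/dt[2])
E
```

```text
plane [0.5587 0.224  0.1634] [0.5616 0.1245 0.1758] 0.10028689479775188
angle 0.2487919579256832
tri L3 (array([0.5571, 0.2234, 0.1633]), [np.float64(1.424200518054199), np.float64(1.5551157372493287), np.float64(1.320321006557634)])
tri R3 (array([0.5599, 0.1244, 0.1759]), [np.float64(1.2484409301932329), np.float64(1.422263834389241), np.float64(1.2291086083068155)])
tip sw (array([0.5463, 0.2352, 0.1882]), [np.float64(0.869047691129619), np.float64(0.8690476911297912)]) [ 4.1741 -5.4807 97.63  ]
tip st (array([0.5437, 0.2327, 0.1897]), [np.float64(0.5319000962031967), np.float64(0.531900096203124)]) [ 5.2333 -8.3747 95.137 ]
TCPbased tip [0.5493 0.2361 0.1906]
tip@97 [ 3.4582 -5.4128 97.    ]
```

```bash
cat >> h.py <<'E'
TIP=np.array([3.5,-5.4,97.])
RP=RT@S.from_rotvec([-.038,-.015,0]).as_matrix()
HLw=np.array([.5587,.2240,.1634]);HRw=np.array([.5616,.1245,.1758])
E
python3 - <<'E'
from h import *
delta(tgt(HLw+.012*N,RP,TIP),RP)
E
```

```text
t 4.2 pos [0.5019 0.2453 0.2748] d mm [ 1.9 -9.3 16.9] rot [ 0.002 -0.011 -0.002] F [-0.4  0.4 -2.4] gap 0.0162
```

```bash
python3 -m jog '[[2,-9,8,0,-0.01,0,1],[0,0,8,0,0,0,1],[0,0,0,0,0,0,1]]' 110 ;python3 - <<'E'
from h import *
delta(tgt(HLw+.012*N,RP,TIP),RP)
im=manip.snapshot("wrist"); cv2.imwrite("pics/w8.png",im); crop(im,160,170,200,150,4,"pics/w8c.png")
im=manip.snapshot("scene"); cv2.imwrite("pics/s8.png",im); crop(im,290,150,130,110,6,"pics/s8c.png")
E
```

```text
time: 4.45
eef_pos: [0.5089, 0.2378, 0.2594]
tcp_rot: [0.265, 0.086, 0.96, -0.005]
contact_force: [0.3, 0.2, -1.9]
finger_gap: 0.0145
t 4.45 pos [0.5089 0.2378 0.2594] d mm [ 1.3 -2.5 -0.4] rot [ 0.003 -0.002 -0.002] F [ 0.3  0.2 -1.9] gap 0.0145
```

View pics/w8c.png

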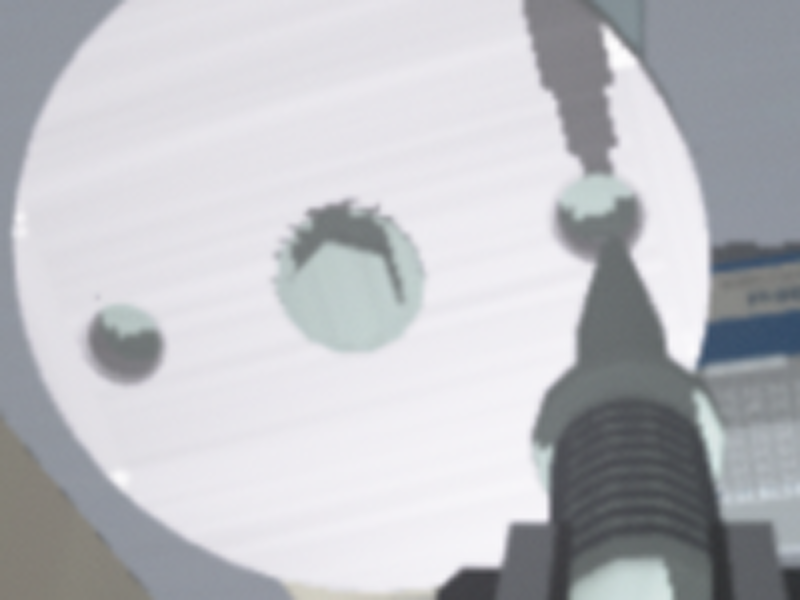

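View pics/s8c.png

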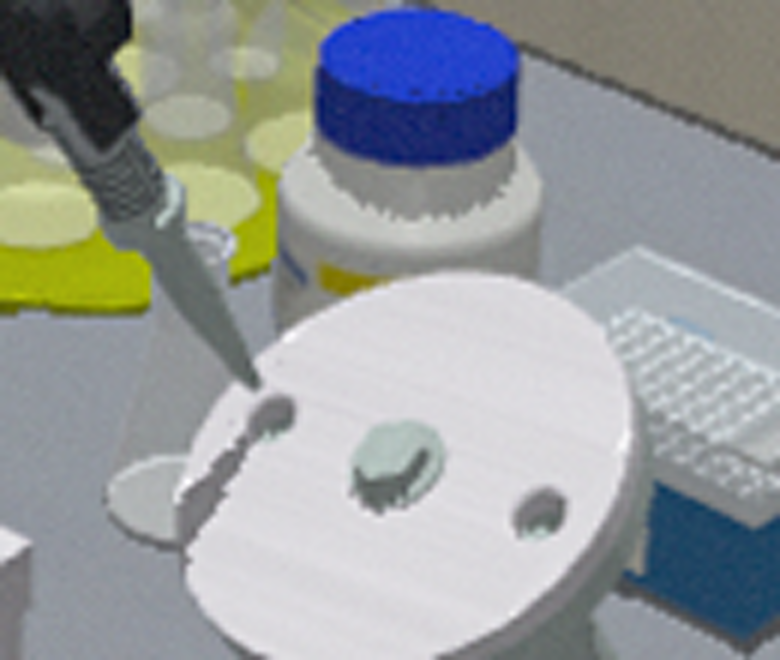

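```bash
python3 - <<'E'
from h import *
s=manip.observe();Rn=R(s["tcp_rot"]);p=s["eef_pos"]
l=onplane("wrist",309.5,224.25,C,N); t=p+Rn@np.array([3.3,-5.5,97])/1e3
print("hole",l); dd=l-t; print("wrist: hole-tip upslope,level,n",dd@XS*1e3,dd@YS*1e3,dd@N*1e3)
# scene+top relative: 
T=tri(("scene",290+253/6,150+388/6),("wrist",312.75,230.75));print(T, Rn.T@(T[0]-p)*1e3)
L=tri(("scene",335.3,219.5),("wrist",309.5,224.25));print(L); dd=L[0]-T[0]; print(dd@XS*1e3,dd@YS*1e3,dd@N*1e3)
base=np.array([.5571,.2234,.1633])
for n in (0,10,15): print((proj("scene",base+N*n/1e3)-[290,150])*6)
E
```

```text
hole [0.5588 0.2242 0.1635]
wrist: hole-tip upslope,level,n -1.4953491525531732 -2.4852705910600994 -12.475615703646774
(array([0.5525, 0.2275, 0.1743]), [np.float64(1.7052056967116749), np.float64(1.705205696711563)]) [ 5.2786 -5.9088 96.7046]
(array([0.5575, 0.2244, 0.1629]), [np.float64(1.348931281509259), np.float64(1.3489312815091472)])
-0.9544655180333004 -2.1599566722131116 -12.598693745316307
[275.8051 413.6932]
[262.9524 394.1415]
[256.4584 384.2626]
```

```bash
python3 -m jog '[[1.3,-2.3,0,0,0,0,1],[0,0,0,0,0,0,1]]' ;python3 - <<'E'
from h import *
T0=HLw+.0125*N
d,w=delta(tgt([.5588,.2242,.1635]+.0125*N,RP,np.array([3.3,-5.5,97])),RP)
E
python3 -m jog '[[0,0,7,0,0,0,1],[0,0,7,0,0,0,1],[0,0,0,0,0,0,1]]';python3 - <<'E'
from h import *
d,w=delta(tgt([.5588,.2242,.1635]-.01*N,RP,np.array([3.3,-5.5,97])),RP)
im=manip.snapshot("wrist"); crop(im,160,170,200,150,4,"pics/w9c.png")
im=manip.snapshot("scene"); crop(im,290,150,130,110,6,"pics/s9c.png")
print(manip.observe()["moment"])
E
```

```text
time: 4.72
eef_pos: [0.5077, 0.2363, 0.2598]
tcp_rot: [0.266, 0.086, 0.96, -0.004]
contact_force: [-0.1, 0.1, -1.9]
finger_gap: 0.0146
t 4.72 pos [0.5077 0.2363 0.2598] d mm [ 0.8 -0.5 -0.1] rot [ 0.004 -0.002 -0.002] F [-0.1  0.1 -1.9] gap 0.0146
time: 4.97
eef_pos: [0.5158, 0.2362, 0.2482]
tcp_rot: [0.267, 0.085, 0.96, -0.003]
contact_force: [-0.0, -0.0, -1.9]
finger_gap: 0.0147
t 4.97 pos [0.5158 0.2362 0.2482] d mm [ 2.1 -2.4  8.3] rot [ 0.006  0.    -0.002] F [-0.  -0.  -1.9] gap 0.0147
[0.0657 0.4495 0.0188]
```

View pics/w9c.png

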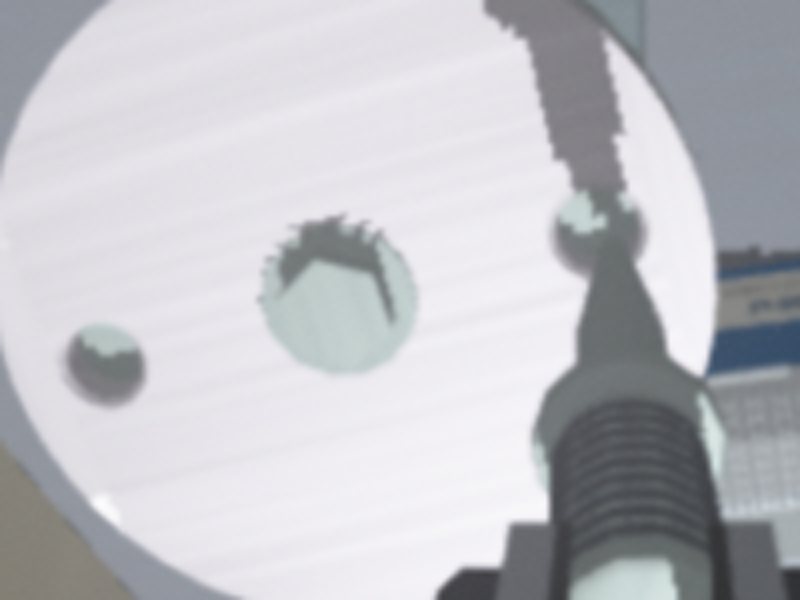

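View pics/s9c.png

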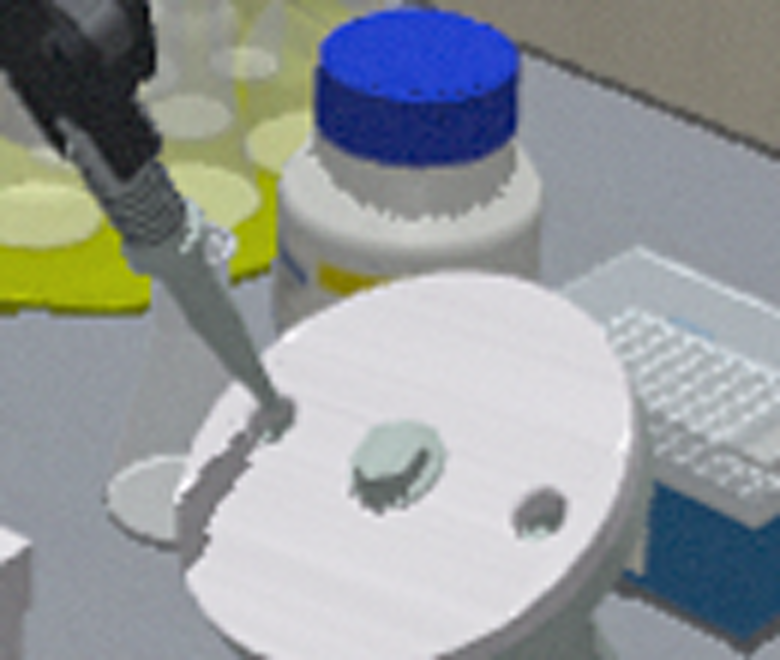

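```bash
python3 -m jog '[[1.8,-2.4,1,-0.005,0,0,1],[0.5,-0.5,4,0,0,0,1],[0,0,0,0,0,0,1]]';python3 - <<'E'
from h import *
d,w=delta(tgt([.5588,.2242,.1635]-.01*N,RP,np.array([3.3,-5.5,97])),RP)
print(manip.observe()["moment"])
E
```

```text
time: 5.32
eef_pos: [0.5161, 0.2335, 0.2433]
tcp_rot: [0.268, 0.085, 0.96, -0.001]
contact_force: [0.6, -0.6, -1.4]
finger_gap: 0.0145
t 5.32 pos [0.5161 0.2335 0.2433] d mm [0.2 0.4 3.8] rot [ 0.012  0.001 -0.003] F [ 0.6 -0.6 -1.4] gap 0.0145
[ 0.0437  0.4756 -0.0242]
```

```bash
python3 -m jog '[[0.5,0,3,-0.01,0,0,1],[0,0,2,0,0,0,1],[0,0,1,0,0,0,1]]';python3 - <<'E'
from h import *
d,w=delta(tgt([.5588,.2242,.1635]-.01*N,RP,np.array([3.3,-5.5,97])),RP)
s=manip.observe();print(s["moment"], R(s["tcp_rot"]).T@s["contact_force"])
E
```

```text
time: 5.57
eef_pos: [0.5199, 0.234, 0.241]
tcp_rot: [0.271, 0.083, 0.959, 0.006]
contact_force: [-5.1, -1.2, 6.5]
finger_gap: 0.0146
t 5.57 pos [0.5199 0.234  0.241 ] d mm [ 2.2 -0.6 -0.2] rot [ 0.026  0.006 -0.004] F [-5.1 -1.2  6.5] gap 0.0146
[-0.154   0.5719 -0.1911] [ 0.6697 -1.5861 -8.1577]
```

```bash
python3 -m jog '[[1.5,2,-1.5,0.025,0,0,1],[0,0,0,0,0,0,1]]';python3 - <<'E'
from h import *
d,w=delta(tgt([.5588,.2242,.1635]-.01*N,RP,np.array([3.3,-5.5,97])),RP)
s=manip.observe();print(s["moment"], R(s["tcp_rot"]).T@s["contact_force"])
E
```

```text
time: 5.73
eef_pos: [0.5185, 0.2358, 0.2426]
tcp_rot: [0.27, 0.087, 0.959, -0.005]
contact_force: [0.4, -0.1, -1.9]
finger_gap: 0.0146
t 5.73 pos [0.5185 0.2358 0.2426] d mm [ 1.6 -2.2  2. ] rot [ 0.002  0.008 -0.005] F [ 0.4 -0.1 -1.9] gap 0.0146
[0.0857 0.4688 0.0186] [ 0.6658 -0.0792  1.7927]
```

```bash
python3 -m jog '[[-1,-2,1,0,0.005,0,1],[-2,0,1.5,0,0,0,1],[-2,0.5,0.7,0,0,0,1],[-2,0.5,0.5,0,0,0,1]]';python3 - <<'E'
from h import *
d,w=delta(tgt([.5588,.2242,.1635]-.01*N,RP,np.array([3.3,-5.5,97])),RP)
s=manip.observe();print(s["moment"], R(s["tcp_rot"]).T@s["contact_force"])
E
```

```text
time: 6.07
eef_pos: [0.5261, 0.2331, 0.2446]
tcp_rot: [0.268, 0.087, 0.959, -0.004]
contact_force: [-4.0, -0.3, 1.7]
finger_gap: 0.0148
t 6.07 pos [0.5261 0.2331 0.2446] d mm [ 9.4 -0.9 -0.3] rot [ 0.004  0.003 -0.005] F [-4.  -0.3  1.7] gap 0.0148
[-0.186   0.8475 -0.1364] [ 2.4829 -0.9384 -3.5004]
```

```bash
python3 -m jog '[[-1.5,0.4,0.8,0,0,0,1],[-1.5,0.4,0.8,0,0,0,1]]';python3 - <<'E'
from h import *
d,w=delta(tgt([.5588,.2242,.1635]-.01*N,RP,np.array([3.3,-5.5,97])),RP)
s=manip.observe();print(s["moment"], R(s["tcp_rot"]).T@s["contact_force"])
im=manip.snapshot("wrist"); crop(im,160,170,200,150,4,"pics/w10c.png")
E
```

```text
time: 6.23
eef_pos: [0.5295, 0.2326, 0.2461]
tcp_rot: [0.268, 0.087, 0.959, -0.004]
contact_force: [-6.7, 0.5, 5.7]
finger_gap: 0.0148
t 6.23 pos [0.5295 0.2326 0.2461] d mm [13.2 -1.1 -0.8] rot [ 0.004  0.004 -0.006] F [-6.7  0.5  5.7] gap 0.0148
[-0.1214  0.9962 -0.1941] [ 2.7917 -0.3964 -8.3913]
```

View pics/w10c.png

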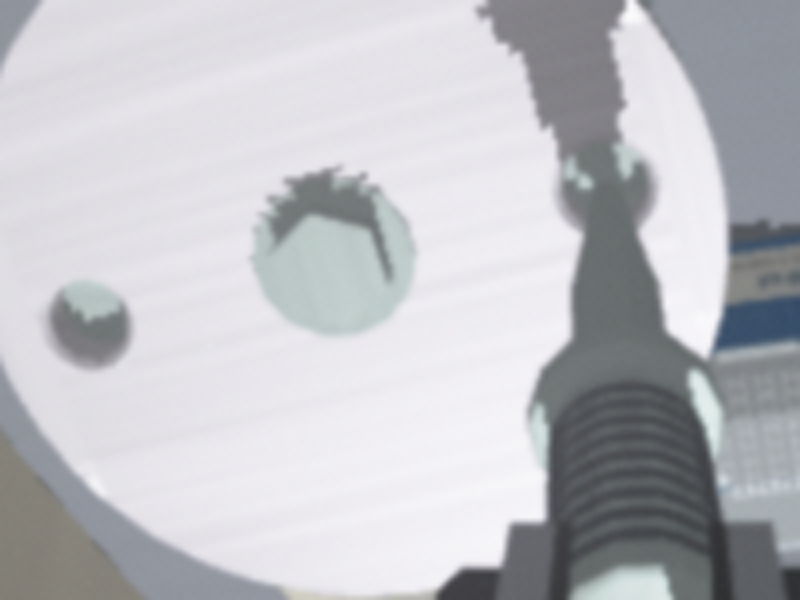

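```bash
python3 - <<'E'
from h import *
l=onplane("wrist",160+607/4,170+190/4,C,N);r=onplane("wrist",160+90/4,170+323/4,C,N)
d=l-r; print(l,r,np.linalg.norm(d),"angle",np.arctan2(-(d@XS),d@YS))
im=manip.snapshot("scene"); crop(im,290,150,130,110,6,"pics/s10c.png")
im=manip.snapshot("wrist"); crop(im,280,190,75,75,8,"pics/w10d.png")
E
```

```text
[0.5594 0.2246 0.1638] [0.561  0.1252 0.1754] 0.10004506518917224 angle 0.23351997380026956
```

View pics/s10c.png

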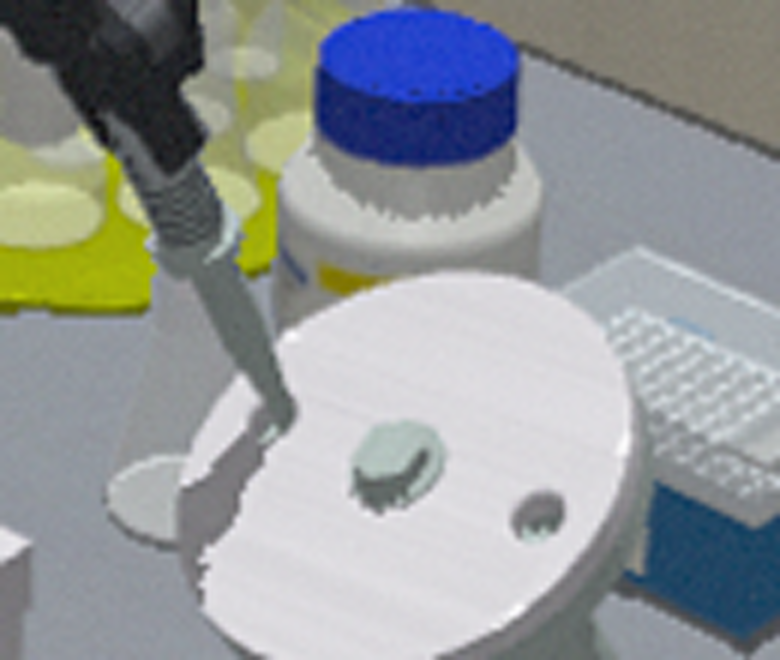

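View pics/w10d.png

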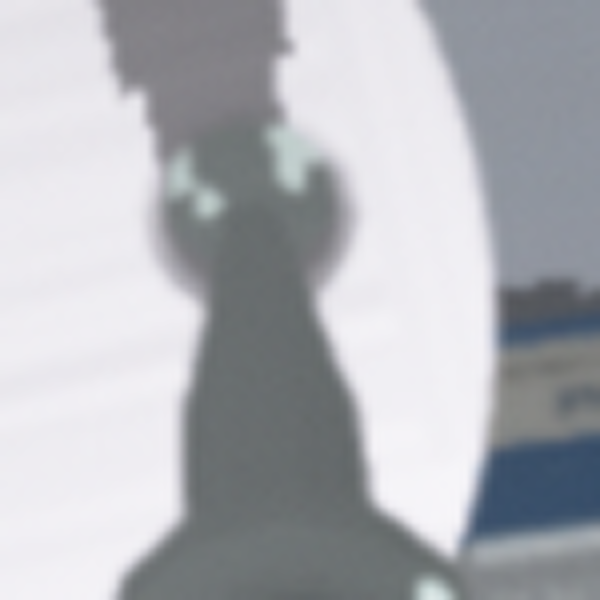

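```bash
python3 -m jog '[[0,0,-2,0,0,0,1],[2,0,-1,0,0,0,1],[1,0,0,0,0,0,1]]';python3 - <<'E'
from h import *
d,w=delta(tgt([.5588,.2242,.1635]-.01*N,RP,np.array([3.3,-5.5,97])),RP)
s=manip.observe();print(s["moment"], R(s["tcp_rot"]).T@s["contact_force"])
im=manip.snapshot("wrist"); cv2.imwrite("pics/w11.png",im);crop(im,240,170,150,190,3.1,"pics/w11c.png")
E
```

```text
time: 6.63
eef_pos: [0.5244, 0.2324, 0.2451]
tcp_rot: [0.267, 0.088, 0.96, -0.004]
contact_force: [0.1, 0.5, -2.0]
finger_gap: 0.0146
t 6.63 pos [0.5244 0.2324 0.2451] d mm [8.4 0.1 1. ] rot [ 0.003 -0.    -0.007] F [ 0.1  0.5 -2. ] gap 0.0146
[0.1203 0.5993 0.0031] [1.0303 0.4689 1.7045]
```

View pics/w11c.png

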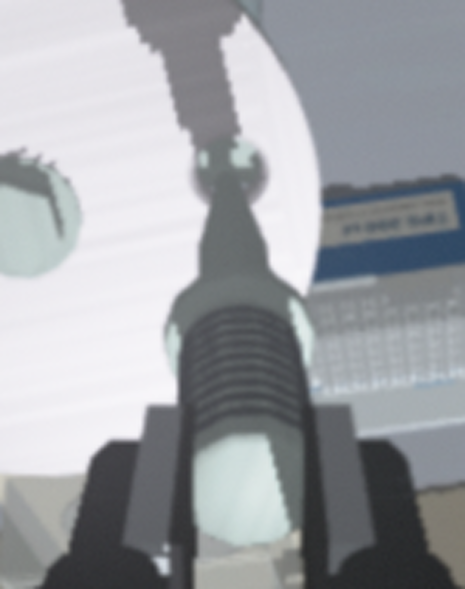

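```bash
cat >> h.py <<'E'
def st():
    s=manip.observe(); Rn=R(s["tcp_rot"]); q=s["eef_pos"]+Rn@np.array([5,-5.5,97])/1e3-np.array([.5588,.2242,.1635])
    print("t",round(s["time"],2),"tip rel hole0 up,level,n mm",(np.array([q@XS,q@YS,q@N])*1e3).round(1),"rotvec to RP",S.from_matrix(Rn.T@RP).as_rotvec().round(3),"Ftool",(Rn.T@s["contact_force"]).round(1),"Mtool",(Rn.T@s["moment"]).round(2),"gap",round(s["finger_gap"],4))
E
python3 -m jog '[[-2,0.5,0,0,0,0,1],[-2,0.5,0,0,0,0,1],[0,0,0,0,0,0,1]]';python3 -c "
from h import *
st()"
python3 -m jog '[[0,0,1,0,0,0,1],[0,0,1,0,0,0,1]]';python3 -c "
from h import *
st()"
```

```text
time: 6.93
eef_pos: [0.5276, 0.2324, 0.2459]
tcp_rot: [0.266, 0.088, 0.96, -0.005]
contact_force: [-2.0, -0.5, -1.3]
finger_gap: 0.0143
t 6.93 tip rel hole0 up,level,n mm [ 9.6  0.5 -9.7] rotvec to RP [ 0.001 -0.002 -0.006] Ftool [ 2.2 -0.8  0.1] Mtool [0.02 0.75 0.03] gap 0.0143
time: 7.1
eef_pos: [0.5295, 0.2327, 0.2461]
tcp_rot: [0.267, 0.088, 0.96, -0.004]
contact_force: [-5.7, 0.9, 7.2]
finger_gap: 0.0143
t 7.1 tip rel hole0 up,level,n mm [ 11.4   1.3 -10.5] rotvec to RP [ 0.003  0.    -0.007] Ftool [ 1.3  0.2 -9.1] Mtool [ 0.32  0.77 -0.03] gap 0.0143
```

```bash
python3 -m jog '[[0,0,-1.3,0,0,0,1],[-2,0.3,0,0,0,0,1],[-2,0.3,0,0,0,0,1],[0,0,0,0,0,0,1]]';python3 -c "
from h import *
st()"
python3 -m jog '[[0,0,1,0,0,0,1],[0,0,1,0,0,0,1]]';python3 - <<'E'
from h import *
st()
im=manip.snapshot("wrist"); cv2.imwrite("pics/w12.png",im);crop(im,160,160,200,150,4,"pics/w12c.png")
E
```

```text
time: 7.43
eef_pos: [0.5317, 0.2322, 0.2486]
tcp_rot: [0.266, 0.088, 0.96, -0.005]
contact_force: [-1.7, -0.2, -1.4]
finger_gap: 0.0145
t 7.43 tip rel hole0 up,level,n mm [14.5  1.1 -9.5] rotvec to RP [ 0.001 -0.002 -0.006] Ftool [ 2.1 -0.6  0.3] Mtool [0.09 0.78 0.02] gap 0.0145
time: 7.6
eef_pos: [0.533, 0.2321, 0.2467]
tcp_rot: [0.266, 0.088, 0.96, -0.005]
contact_force: [-2.0, -0.3, -2.1]
finger_gap: 0.0147
t 7.6 tip rel hole0 up,level,n mm [ 14.5   1.4 -11.7] rotvec to RP [ 0.001 -0.002 -0.007] Ftool [ 2.7 -0.7  0.8] Mtool [0.1  0.84 0.03] gap 0.0147
```

View pics/w12c.png

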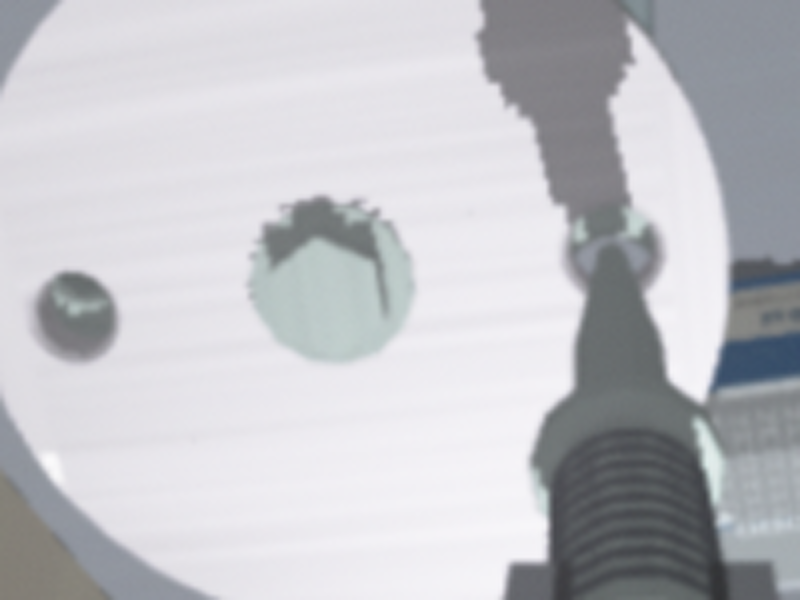

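```bash
python3 - <<'E'
from h import *
l=onplane("wrist",160+613/4,160+250/4,C,N);r=onplane("wrist",160+76/4,160+315/4,C,N)
d=l-r; print(l,r,np.linalg.norm(d),"angle",np.arctan2(-(d@XS),d@YS))
im=cv2.imread("pics/w12.png"); a=im[202:240,295:333]; b=im[222:256,162:196]
a=cv2.resize(a,(400,400),interpolation=cv2.INTER_CUBIC);b=cv2.resize(b,(400,400),interpolation=cv2.INTER_CUBIC)
cv2.imwrite("pics/w12d.png",np.hstack([b,a]))
E
```

```text
[0.5643 0.2244 0.1666] [0.5542 0.1251 0.1715] 0.09990989513673271 angle 0.09939398791429871
```

View pics/w12d.png

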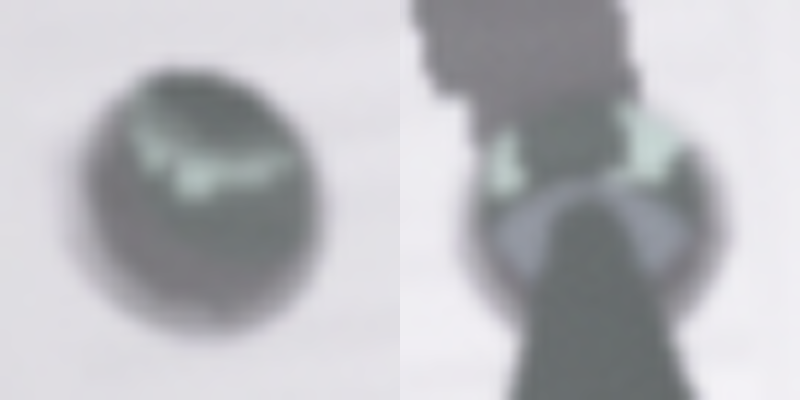

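```bash
python3 - <<'E'
from h import *
Cc=(np.array([.5643,.2244,.1666])+np.array([.5542,.1251,.1715]))/2
P=Cc-.01*N
for uv,sg in [((313.05,220.05),1),((180.3,234.75),-1)]:
    e=onplane("wrist",*uv,P,N)-P; x,y=e@XS*1e3,e@YS*1e3; r=np.hypot(x,y)
    print(x,y,r, "centre x,y",x+8*sg,y,"flange angle",np.arctan2(-(x+8*sg)*sg,abs(y)))
st()
E
```

```text
-3.946766019010451 49.789400114357036 49.945583646167876 centre x,y 4.053233980989549 49.789400114357036 flange angle -0.08122844528966643
5.036415878150459 -51.956502137985225 52.20003447615863 centre x,y -2.963584121849541 -51.956502137985225 flange angle -0.05697797626563827
t 7.65 tip rel hole0 up,level,n mm [ 14.4   1.3 -12. ] rotvec to RP [ 0.001 -0.002 -0.007] Ftool [ 2.1 -1.2 -0.4] Mtool [ 0.07  0.8  -0.01] gap 0.015
```

```bash
python3 -m jog '[[-1.5,0,1,0,0,0,1],[-1.5,0,1,0,0,0,1],[-1.5,0,1,0,0,0,1],[0,0,0,0,0,0,1]]';python3 - <<'E'
from h import *
st()
im=manip.snapshot("wrist"); cv2.imwrite("pics/w13.png",im);crop(im,160,160,200,150,4,"pics/w13c.png")
im=manip.snapshot("scene"); crop(im,290,130,130,110,6,"pics/s13c.png")
E
```

```text
time: 7.98
eef_pos: [0.5384, 0.231, 0.2454]
tcp_rot: [0.265, 0.088, 0.96, -0.005]
contact_force: [-2.1, -0.2, -1.6]
finger_gap: 0.0144
t 7.98 tip rel hole0 up,level,n mm [ 18.6   1.2 -15.6] rotvec to RP [ 0.001 -0.003 -0.006] Ftool [ 2.6 -0.6  0.3] Mtool [ 0.11  0.82 -0.05] gap 0.0144
```

View pics/w13c.png

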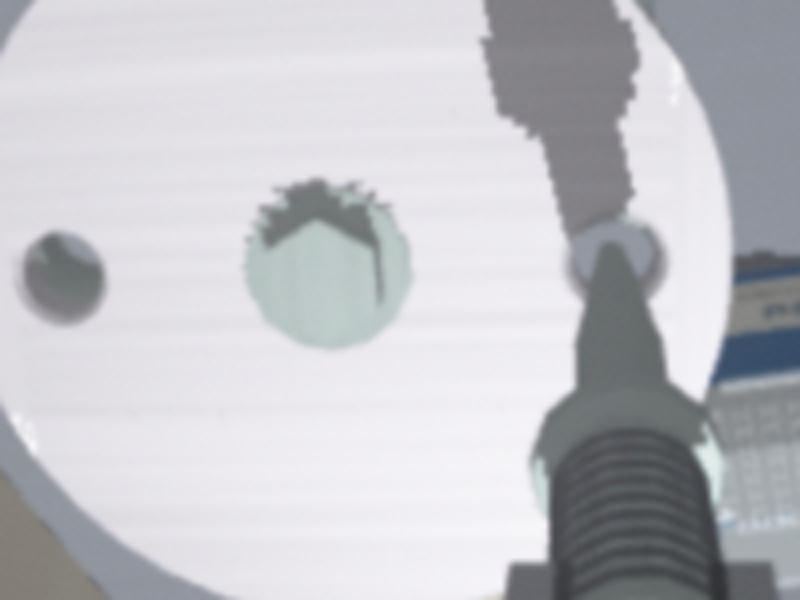

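View pics/s13c.png

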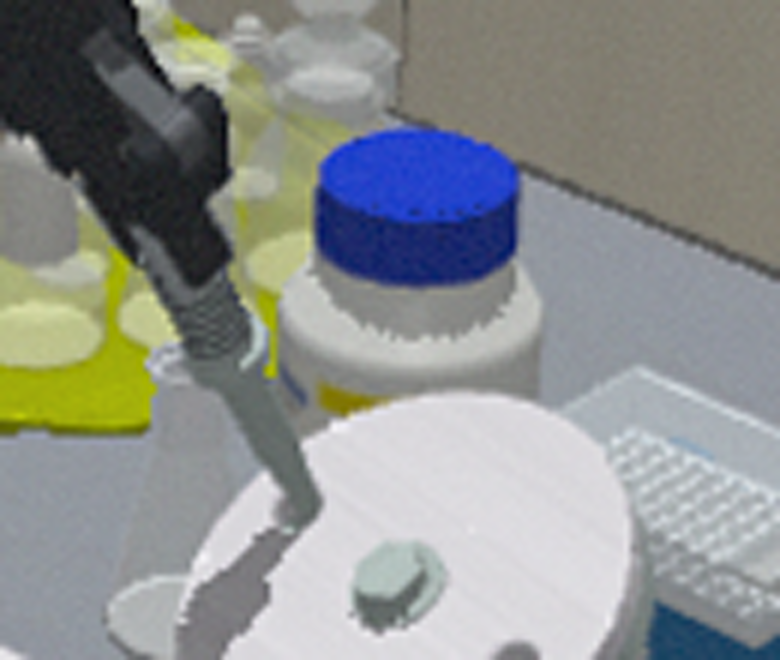

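```bash
cat >> h.py <<'E'
CC=np.array([.55925,.17475,.16905])
def cov(uv,n,cam="wrist"):
    P=CC+N*n/1e3; e=onplane(cam,*uv,P,N)-CC; return np.array([e@XS,e@YS,e@N])*1e3
E
python3 - <<'E'
from h import *
l=cov((160+617/4,160+258/4),0);r=cov((160+62/4,160+278/4),0); d=l-r
print("L,R",l,r,np.linalg.norm(d),"mid",(l+r)/2,"angle",np.arctan2(-d[0],d[1]))
print("tip",cov((312.5,220.75),-15.6))
im=cv2.imread("pics/w13.png"); crop(im,260,190,110,170,3.5,"pics/w13d.png")
E
```

```text
L,R [-0.5303 50.2396 -0.    ] [  0.7296 -50.2656   0.    ] 100.51317554045353 mid [ 0.0996 -0.013  -0.    ] angle 0.012534699447653164
tip [  1.1697  49.3105 -15.6   ]
```

View pics/w13d.png

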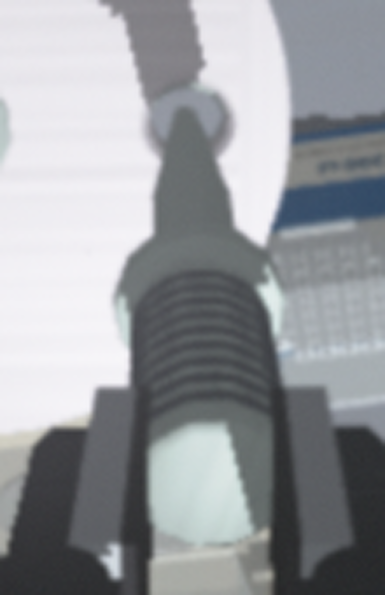

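```bash
python3 - <<'E'
from h import *
print("top",cov((320,328),114.4))
s=manip.observe();Rn=R(s["tcp_rot"]);q=s["eef_pos"]-CC; print("tcp in cover",np.array([q@XS,q@YS,q@N])*1e3, Rn.T@np.column_stack([XS,YS,N]))
E
```

```text
top [ 11.0021  49.7155 114.4   ]
tcp in cover [11.1969 51.4001 81.6272] [[-0.9999  0.0064 -0.0115]
 [ 0.006   0.9992  0.0387]
 [ 0.0117  0.0386 -0.9992]]
```

```bash
python3 -m jog '[[1.5,0,2,0,-0.025,0,1],[1.5,0,2,0,-0.025,0,1],[1,0,2,0,-0.02,0,1],[0,0,0,0,0,0,1]]';python3 - <<'E'
from h import *
st()
s=manip.observe();q=s["eef_pos"]-CC; print("tcp in cover",np.array([q@XS,q@YS,q@N])*1e3)
im=manip.snapshot("wrist"); cv2.imwrite("pics/w14.png",im);crop(im,160,160,200,180,4,"pics/w14c.png")
E
```

```text
time: 8.42
eef_pos: [0.5389, 0.2314, 0.2385]
tcp_rot: [0.3, 0.088, 0.95, -0.008]
contact_force: [-1.2, 0.3, -2.3]
finger_gap: 0.0145
t 8.42 tip rel hole0 up,level,n mm [ 22.7   1.7 -21.8] rotvec to RP [ 0.001  0.071 -0.008] Ftool [2.3 0.  1.2] Mtool [0.13 0.87 0.02] gap 0.0145
tcp in cover [ 8.2691 51.8537 75.4475]
```

View pics/w14c.png

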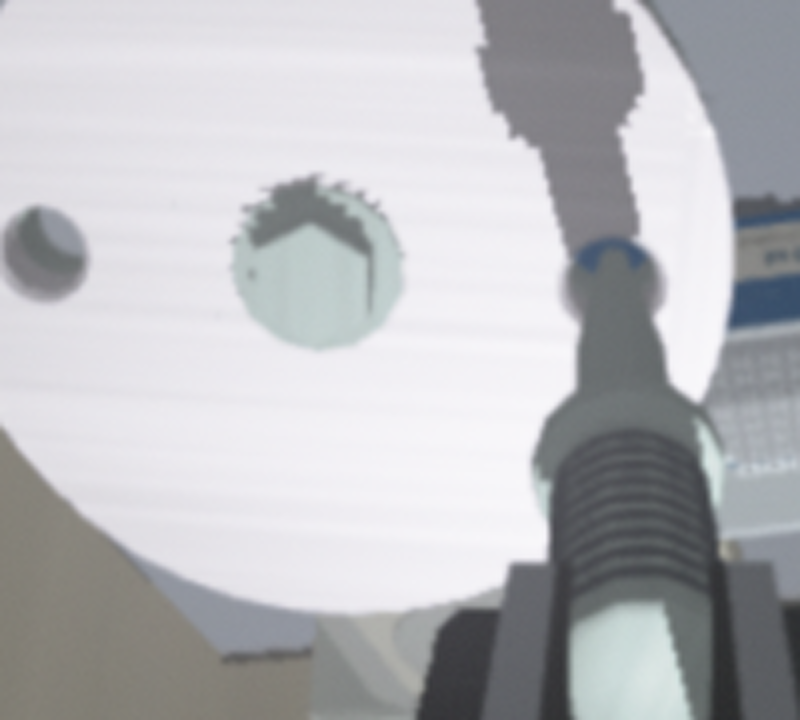

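```bash
cat >> h.py <<'E'
def pic(l,r,tip,top,n,x0,y0,s):
    f=lambda p:(x0+p[0]/s,y0+p[1]/s)
    a=cov(f(l),0);b=cov(f(r),0);d=a-b
    print("L",a[:2],"R",b[:2],"ang",round(np.arctan2(-d[0],d[1]),4),"mid",(a+b)[:2]/2)
    t=cov(f(tip),n);u=cov(f(top),n+130);print("tip",t,"top",u,"tilt",(u-t)[:2]/130)
E
python3 - <<'E'
from h import *
pic((614,283),(44,254),(612,255),(640,660),-21.5,160,160,4)
E
```

```text
L [ 5.2438 50.2117] R [ -3.1101 -49.6912] ang -0.0834 mid [1.0669 0.2602]
tip [  8.2129  50.3133 -21.5   ] top [  4.5566  50.2974 108.5   ] tilt [-0.0281 -0.0001]
```

```bash
python3 -m jog '[[0,0,3,0,0.015,0,1],[0,0,3,0,0.015,0,1],[0,0,3,0,0,0,1],[0,0,0,0,0,0,1]]';python3 - <<'E'
from h import *
st()
s=manip.observe();q=s["eef_pos"]-CC; print("tcp in cover",np.array([q@XS,q@YS,q@N])*1e3)
im=manip.snapshot("wrist"); cv2.imwrite("pics/w15.png",im);crop(im,160,160,200,180,4,"pics/w15c.png")
E
```

```text
time: 8.8
eef_pos: [0.5452, 0.2311, 0.2326]
tcp_rot: [0.286, 0.088, 0.954, -0.006]
contact_force: [-1.7, 0.5, -3.7]
finger_gap: 0.0144
t 8.8 tip rel hole0 up,level,n mm [ 22.1   2.7 -30.1] rotvec to RP [ 0.002  0.04  -0.007] Ftool [3.5 0.1 2.2] Mtool [ 0.13  0.91 -0.03] gap 0.0144
tcp in cover [10.7184 52.7189 67.2286]
```

View pics/w15c.png

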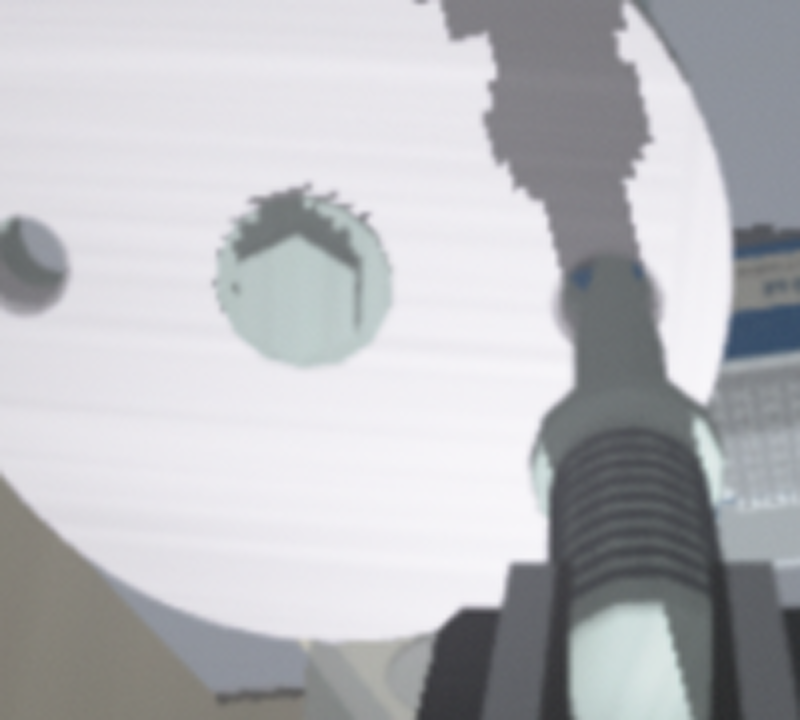

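```bash
python3 - <<'E'
from h import *
pic((611,303),(22,265),(610,262),(640,660),-30,160,160,4)
s=manip.observe();Rn=R(s["tcp_rot"]); print(Rn.T@-N)
E
```

```text
L [ 5.4411 50.3026] R [ -4.0498 -50.1031] ang -0.0942 mid [0.6956 0.0998]
tip [  8.6559  50.7492 -30.    ] top [  7.7188  50.9997 100.    ] tilt [-0.0072  0.0019]
[ 0.0548 -0.0405  0.9977]
```

```bash
python3 -m jog '[[2,-0.5,0,0,0,0,1],[1.8,-0.6,5,0,0,0,1],[0.4,-0.2,5,0,0,0,1],[0,0,0,0,0,0,1]]';python3 - <<'E'
from h import *
st()
s=manip.observe();q=s["eef_pos"]-CC; print("tcp in cover",np.array([q@XS,q@YS,q@N])*1e3)
im=manip.snapshot("wrist"); cv2.imwrite("pics/w16.png",im);crop(im,160,160,200,180,4,"pics/w16c.png")
E
```

```text
time: 9.18
eef_pos: [0.5475, 0.23, 0.2219]
tcp_rot: [0.287, 0.088, 0.954, -0.006]
contact_force: [-0.5, -0.4, -3.5]
finger_gap: 0.0144
t 9.18 tip rel hole0 up,level,n mm [ 19.1   2.1 -40.6] rotvec to RP [ 0.003  0.042 -0.007] Ftool [ 2.3 -0.6  2.7] Mtool [0.12 0.77 0.01] gap 0.0144
tcp in cover [ 7.4861 52.0881 56.7248]
```

View pics/w16c.png

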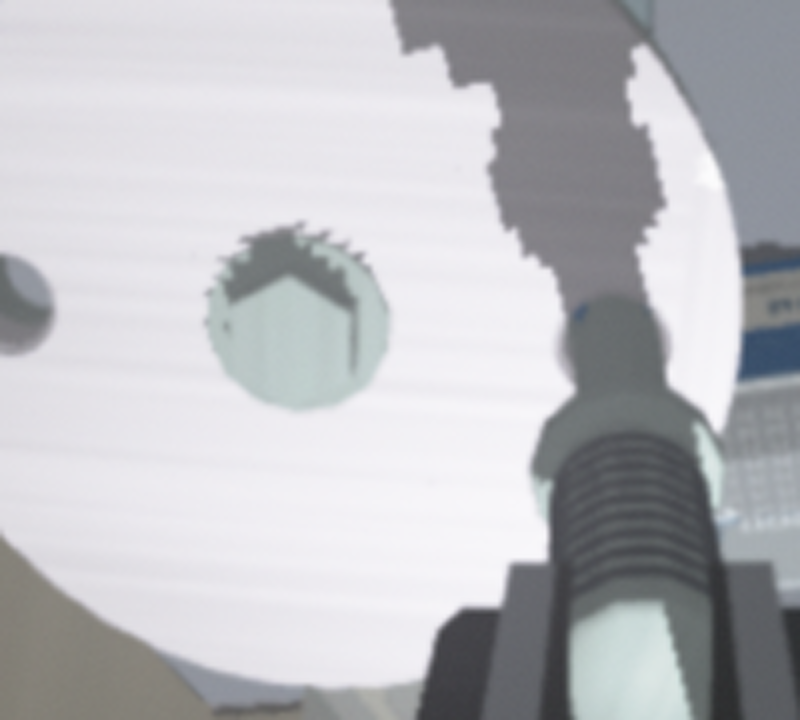

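```bash
python3 - <<'E'
from h import *
pic((614,344),(6,303),(612,262),(640,662),-40.6,160,160,4)
E
python3 -m jog '[[0.5,-0.4,4,0,0,0,1],[0.4,-0.2,4,0,0,0,1],[0,0,0,0,0,0,1]]'
python3 -c "
from h import *
st()
s=manip.observe();q=s['eef_pos']-CC; print('tcp in cover',np.array([q@XS,q@YS,q@N])*1e3)"
```

```text
L [ 5.3463 49.9258] R [ -4.2511 -50.2051] ang -0.0956 mid [ 0.5476 -0.1397]
tip [  5.6506  50.5865 -40.6   ] top [ 4.7834 50.3369 89.4   ] tilt [-0.0067 -0.0019]
time: 9.48
eef_pos: [0.5511, 0.2291, 0.2143]
tcp_rot: [0.287, 0.088, 0.954, -0.006]
contact_force: [-0.8, -0.3, -2.5]
finger_gap: 0.0145
t 9.48 tip rel hole0 up,level,n mm [ 18.6   1.9 -49. ] rotvec to RP [ 0.003  0.042 -0.007] Ftool [ 2.  -0.5  1.7] Mtool [0.16 0.77 0.01] gap 0.0145
tcp in cover [ 6.9668 51.839  48.2716]
```

```bash
python3 -m jog '[[0.2,-0.2,4,0,0,0,1],[0.2,-0.2,4,0,0,0,1],[0,0,0,0,0,0,1]]'
python3 - <<'E'
from h import *
st()
s=manip.observe();q=s['eef_pos']-CC; print('tcp in cover',np.array([q@XS,q@YS,q@N])*1e3)
im=manip.snapshot("wrist"); cv2.imwrite("pics/w17.png",im);crop(im,160,200,200,180,4,"pics/w17c.png")
E
```

```text
time: 9.73
eef_pos: [0.5551, 0.2281, 0.2063]
tcp_rot: [0.286, 0.088, 0.954, -0.006]
contact_force: [-1.9, -0.5, -1.6]
finger_gap: 0.0145
t 9.73 tip rel hole0 up,level,n mm [ 18.1   1.6 -58. ] rotvec to RP [ 0.003  0.041 -0.007] Ftool [ 2.3 -0.9  0.3] Mtool [ 0.08  0.87 -0.03] gap 0.0145
tcp in cover [ 6.5436 51.6189 39.2911]
```

View pics/w17c.png

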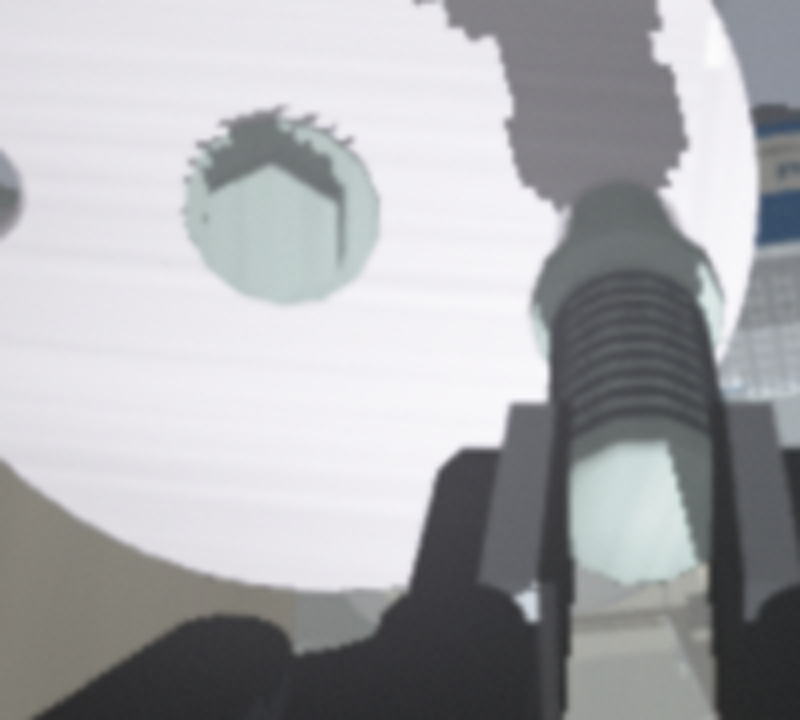

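```bash
python3 -m jog '[[0.3,-0.2,4,0,0,0,1],[0.3,-0.2,4,0,0,0,1],[0,0,0,0,0,0,1]]'
python3 -c "
from h import *
st()
s=manip.observe();q=s['eef_pos']-CC; print('tcp in cover',np.array([q@XS,q@YS,q@N])*1e3)"
python3 -m jog '[[0.3,-0.2,4,0,0,0,1],[0.3,-0.2,3,0,0,0,1],[0,0,0,0,0,0,1]]'
python3 -c "
from h import *
st()
s=manip.observe();q=s['eef_pos']-CC; print('tcp in cover',np.array([q@XS,q@YS,q@N])*1e3)"
```

```text
time: 10.03
eef_pos: [0.5592, 0.2273, 0.1988]
tcp_rot: [0.286, 0.088, 0.954, -0.006]
contact_force: [-2.3, -0.1, -3.6]
finger_gap: 0.0146
t 10.03 tip rel hole0 up,level,n mm [ 17.9   1.6 -66.6] rotvec to RP [ 0.003  0.041 -0.007] Ftool [ 3.9 -0.6  1.8] Mtool [ 0.1   0.87 -0.  ] gap 0.0146
tcp in cover [ 6.3466 51.5925 30.7004]
time: 10.28
eef_pos: [0.5628, 0.2266, 0.1919]
tcp_rot: [0.286, 0.088, 0.954, -0.006]
contact_force: [-2.4, -0.0, -1.2]
finger_gap: 0.0146
t 10.28 tip rel hole0 up,level,n mm [ 17.6   1.6 -74.4] rotvec to RP [ 0.003  0.041 -0.007] Ftool [ 2.6 -0.5 -0.3] Mtool [0.17 0.8  0.  ] gap 0.0146
tcp in cover [ 6.075  51.5641 22.8508]
```

```bash
python3 -m jog '[[0.2,-0.2,3,0,0,0,1],[0.2,-0.2,2.5,0,0,0,1],[0,0,1.5,0,0,0,1]]'
python3 - <<'E'
from h import *
st()
s=manip.observe();q=s['eef_pos']-CC; print('tcp in cover',np.array([q@XS,q@YS,q@N])*1e3)
im=manip.snapshot("wrist"); cv2.imwrite("pics/w18.png",im);crop(im,160,200,200,180,4,"pics/w18c.png")
im=manip.snapshot("scene"); crop(im,290,130,130,110,6,"pics/s18c.png")
E
```

```text
time: 10.53
eef_pos: [0.5662, 0.2261, 0.1875]
tcp_rot: [0.287, 0.088, 0.954, -0.005]
contact_force: [-21.5, 0.5, 20.4]
finger_gap: 0.0148
t 10.53 tip rel hole0 up,level,n mm [ 18.6   1.9 -80. ] rotvec to RP [ 0.005  0.043 -0.008] Ftool [  6.5  -2.3 -28.8] Mtool [0.55 1.54 0.02] gap 0.0148
tcp in cover [ 6.9034 51.7485 17.3213]
```

View pics/w18c.png

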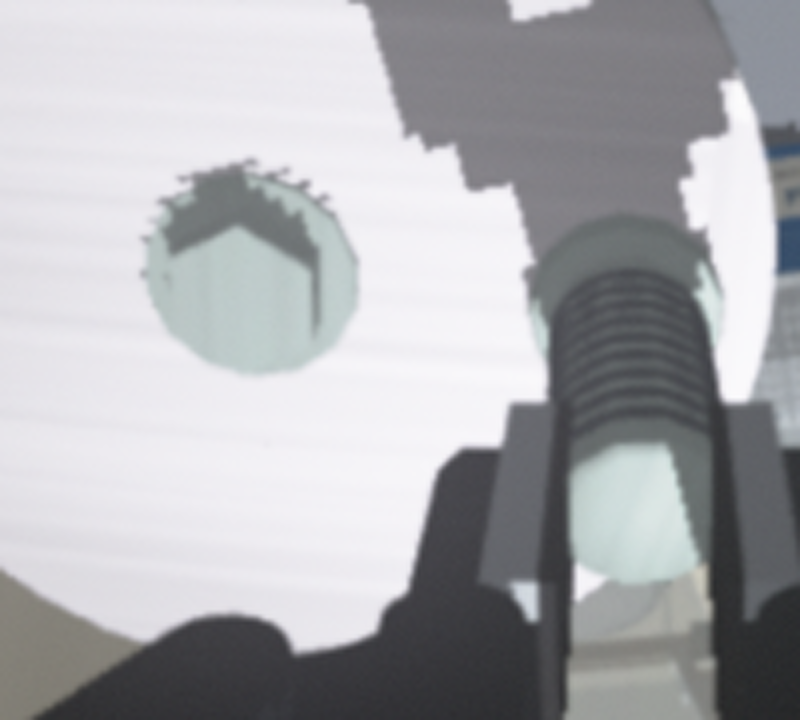

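View pics/s18c.png

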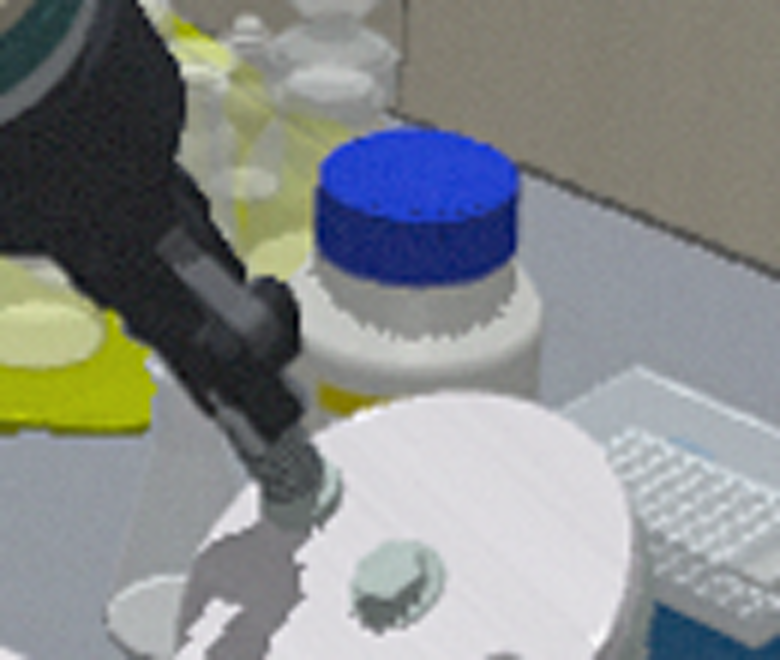

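```bash
python3 -m jog '[[0,0,-0.5,0,0,0,1],[0,0,0,0,0,0,0.3],[0,0,0,0,0,0,0.1],[0,0,0,0,0,0,0.1],[0,0,0,0,0,0,0.1]]'
python3 -c "
from h import *
st()"
```

```text
time: 11.05
eef_pos: [0.5702, 0.2281, 0.1927]
tcp_rot: [0.293, 0.087, 0.952, -0.002]
contact_force: [-0.3, 0.4, -0.7]
finger_gap: 0.0385
t 11.05 tip rel hole0 up,level,n mm [ 25.3   5.3 -77.2] rotvec to RP [ 0.011  0.054 -0.007] Ftool [0.7 0.3 0.4] Mtool [ 0.    0.3  -0.01] gap 0.0385
```

```bash
python3 -m jog '[[0,-0.5,-15,0,0,0,0.1],[0,-1,-35,0,0,0,0.1],[0,-1,-35,0,0,0,0.1],[0,0,0,0,0,0,-0.06]]'
python3 - <<'E'
from h import *
st()
im=manip.snapshot("wrist"); cv2.imwrite("pics/w19.png",im)
im=manip.snapshot("scene"); crop(im,220,130,220,180,3.6,"pics/s19c.png")
s=manip.observe();print(s["joint_pos"],s["eef_pos"])
E
```

```text
time: 11.38
eef_pos: [0.5243, 0.2307, 0.2651]
tcp_rot: [0.293, 0.087, 0.952, -0.003]
contact_force: [0.1, 0.4, 1.0]
finger_gap: 0.0452
t 11.38 tip rel hole0 up,level,n mm [22.  -0.7  8.3] rotvec to RP [ 0.011  0.055 -0.007] Ftool [-0.6  0.5 -0.8] Mtool [ 0.04  0.24 -0.  ] gap 0.0452
[ 0.5101  0.0153  1.8592 -0.4547  0.8209 -0.6414] [0.5239 0.2298 0.2604]
```

View pics/w19.png

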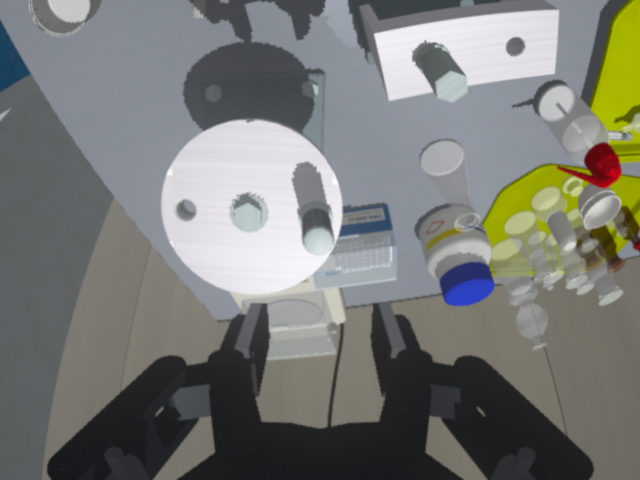

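View pics/s19c.png

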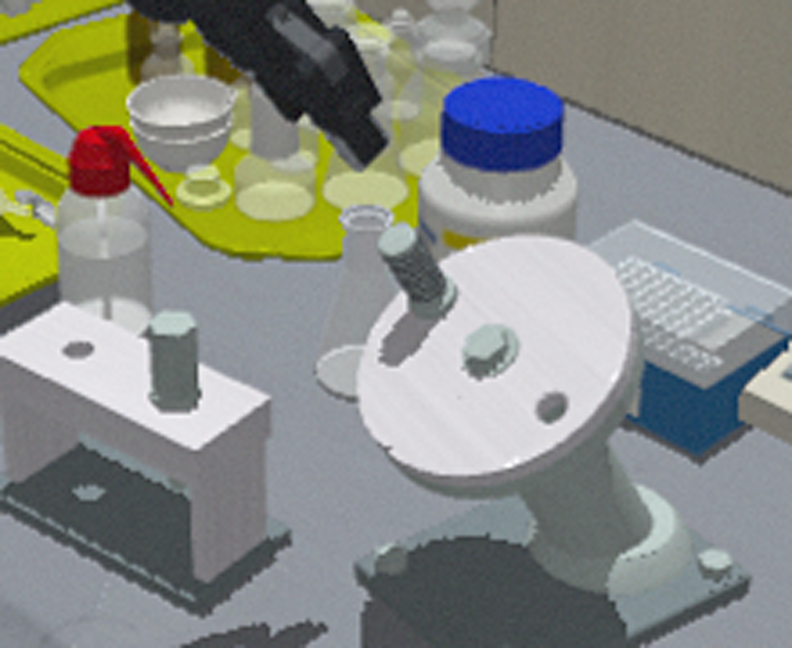

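```bash
python3 - <<'E'
from h import *
print("R hole",cov((186,209),0)); 
im=cv2.imread("pics/w19.png"); crop(im,160,110,200,190,4,"pics/w19c.png")
delta([.490,.3305,.21],RD)
E
```

```text
R hole [ -9.0568 -49.9046   0.    ]
t 11.48 pos [0.5239 0.2298 0.2604] d mm [72.  91.4 17.2] rot [0.046 0.588 0.005] F [ 0.   0.1 -0.6] gap 0.0452
```

View pics/w19c.png

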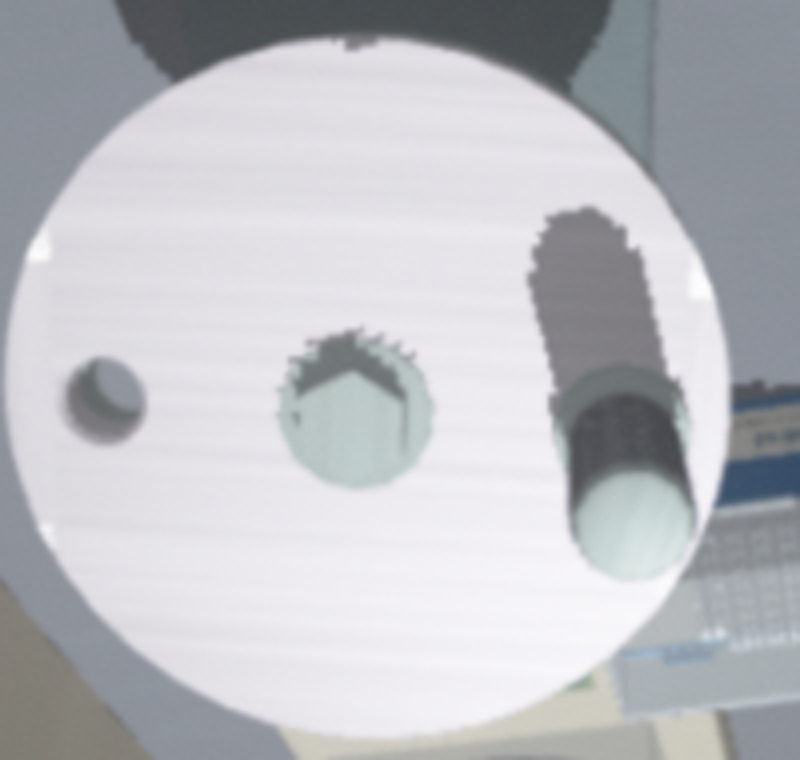

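```bash
python3 -m jog '[[0,15,-10,0.01,0.115,0,-0.06],[8,20,0,0.01,0.115,0,-0.06],[8,20,0,0.01,0.115,0,-0.06],[8,20,0,0.01,0.115,0,-0.06],[8,15,5,0,0.11,0,-0.06],[0,0,0,0,0,0,-0.06]]'
python3 - <<'E'
from h import *
delta([.490,.3305,.21],RD)
E
```

```text
time: 11.98
eef_pos: [0.4904, 0.3195, 0.2339]
tcp_rot: [-0.008, 0.091, 0.996, -0.007]
contact_force: [0.4, -1.1, -0.1]
finger_gap: 0.0452
t 11.98 pos [0.4904 0.3195 0.2339] d mm [ 2.  11.1 23.7] rot [-0.015 -0.014  0.005] F [ 0.4 -1.1 -0.1] gap 0.0452
```

```bash
python3 -m jog '[[2,10,25,-0.015,-0.012,0,-0.06],[0,0,25,0,0,0,-0.06],[0,0,0,0,0,0,-0.06],[0,0,0,0,0,0,-0.06]]'
python3 - <<'E'
from h import *
delta([.490,.3305,.109],RD)
c=manip.calibration("wrist");im=manip.snapshot("wrist"); cv2.imwrite("pics/w20.png",im); crop(im,200,200,240,180,3.3,"pics/w20c.png")
print(proj("wrist",manip.observe()["eef_pos"],c))
E
```

```text
time: 12.32
eef_pos: [0.4935, 0.3267, 0.1764]
tcp_rot: [-0.001, 0.093, 0.996, -0.003]
contact_force: [0.2, 0.5, 0.7]
finger_gap: 0.0449
t 12.32 pos [0.4935 0.3267 0.1764] d mm [ 4.1  3.6 67.3] rot [-0.006 -0.     0.001] F [0.2 0.5 0.7] gap 0.0449
[320.0763 293.266 ]
```

View pics/w20c.png

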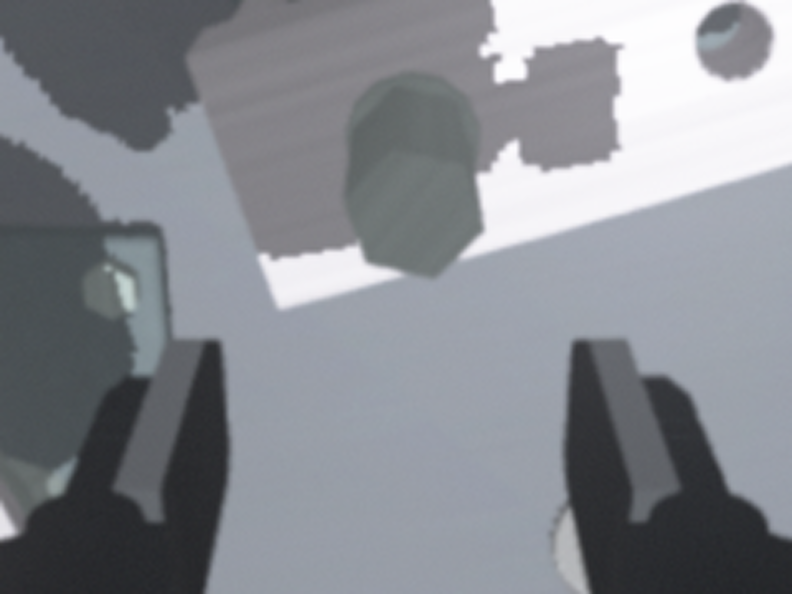

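```bash
python3 - <<'E'
from h import *
V=[(393,148),(475,165),(483,230),(433,277),(365,258),(345,195)]
s=manip.observe();Rn=R(s["tcp_rot"])
P=np.array([Rn.T@(onz("wrist",200+u/3.3,200+v/3.3,.145)-s["eef_pos"])*1e3 for u,v in V]); print(P); print("c",P.mean(0), s["eef_pos"]+Rn@P.mean(0)/1e3)
for i in range(6):
    d=P[(i+1)%6]-P[i]; print(i,np.linalg.norm(d[:2]),np.degrees(np.arctan2(d[1],d[0]))%60)
E
```

```text
[[15.4896 -0.9516 31.2052]
 [12.4348 13.1365 31.0997]
 [ 0.3366 14.8128 31.0688]
 [-8.7409  6.142  31.1167]
 [-5.0693 -5.9213 31.2088]
 [ 6.8623 -9.2812 31.2514]]
c [ 3.5522  2.9895 31.1584] [0.4899 0.3297 0.145 ]
0 14.415512790033572 42.23469220681132
1 12.213771060242697 52.111352579620586
2 12.553245417220324 43.68737442107377
3 12.60971795198791 46.92812572908011
4 12.395702247482012 44.27331078678991
5 11.992173006341657 43.994149569361014
```

```bash
python3 -m jog '[[3.5,3,0,-0.005,0,-0.085,-0.06],[0,0,0,0,0,-0.085,-0.06],[0,0,0,0,0,-0.08,-0.06],[0,0,0,0,0,0,-0.06]]'
python3 - <<'E'
from h import *
RD2=RD@S.from_rotvec([0,0,-.25]).as_matrix()
delta([.4899,.3297,.113],RD2)
E
```

```text
time: 12.7
eef_pos: [0.4909, 0.3288, 0.181]
tcp_rot: [0.003, -0.037, 0.999, -0.001]
contact_force: [-0.3, -0.2, -0.7]
finger_gap: 0.045
t 12.7 pos [0.4909 0.3288 0.181 ] d mm [ 1.3  1.  68. ] rot [-0.002  0.005  0.011] F [-0.3 -0.2 -0.7] gap 0.045
```

```bash
python3 -m jog '[[1.3,1,16,0,0,0.01,-0.06],[0,0,16,0,0,0,-0.06],[0,0,10,0,0,0,-0.06],[0,0,0,0,0,0,-0.06]]'
python3 - <<'E'
from h import *
RD2=RD@S.from_rotvec([0,0,-.25]).as_matrix()
delta([.4899,.3297,.113],RD2)
im=manip.snapshot("wrist"); crop(im,200,200,240,180,3.3,"pics/w21c.png")
E
```

```text
time: 13.03
eef_pos: [0.4927, 0.3302, 0.1449]
tcp_rot: [0.009, -0.028, 1.0, 0.001]
contact_force: [-0.5, -0.5, -1.1]
finger_gap: 0.0454
t 13.03 pos [0.4927 0.3302 0.1449] d mm [ 3.4 -0.5 31.8] rot [ 0.002  0.019 -0.007] F [-0.5 -0.5 -1.1] gap 0.0454
```

View pics/w21c.png

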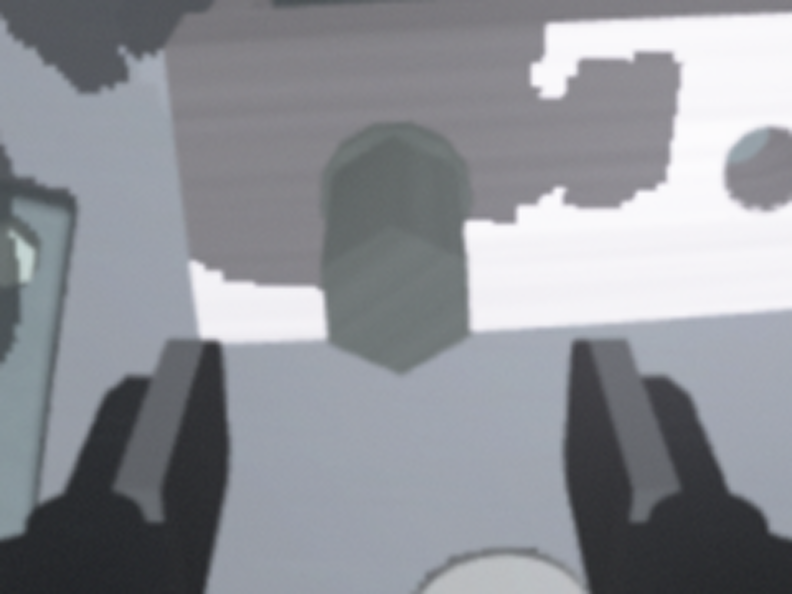

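```bash
python3 -m jog '[[2.5,0,11,0,0.015,0,-0.06],[0,0,11,0,0,0,-0.06],[0,0,7,0,0,0,-0.06],[0,0,0,0,0,0,-0.06]]'
python3 - <<'E'
from h import *
RD2=RD@S.from_rotvec([0,0,-.25]).as_matrix()
delta([.4899,.3297,.113],RD2)
E
```

```text
time: 13.42
eef_pos: [0.4927, 0.3311, 0.1172]
tcp_rot: [0.004, -0.027, 1.0, 0.003]
contact_force: [-0.4, -0.8, -1.1]
finger_gap: 0.045
t 13.42 pos [0.4927 0.3311 0.1172] d mm [ 2.9 -1.3  4.1] rot [ 0.005  0.009 -0.008] F [-0.4 -0.8 -1.1] gap 0.045
```

```bash
python3 -m jog '[[2.5,-1,3,0,0.009,0,-0.06],[0,0,0,0,0,0,-0.06]]'
python3 - <<'E'
from h import *
RD2=RD@S.from_rotvec([0,0,-.25]).as_matrix()
delta([.4899,.3297,.113],RD2)
im=manip.snapshot("wrist"); crop(im,200,200,240,180,3.3,"pics/w22c.png")
E
```

```text
time: 13.58
eef_pos: [0.4898, 0.3298, 0.1131]
tcp_rot: [-0.001, -0.027, 1.0, 0.002]
contact_force: [-0.2, 0.5, -0.8]
finger_gap: 0.0455
t 13.58 pos [0.4898 0.3298 0.1131] d mm [-0.1 -0.1  0.1] rot [ 0.004 -0.002 -0.009] F [-0.2  0.5 -0.8] gap 0.0455
```

View pics/w22c.png

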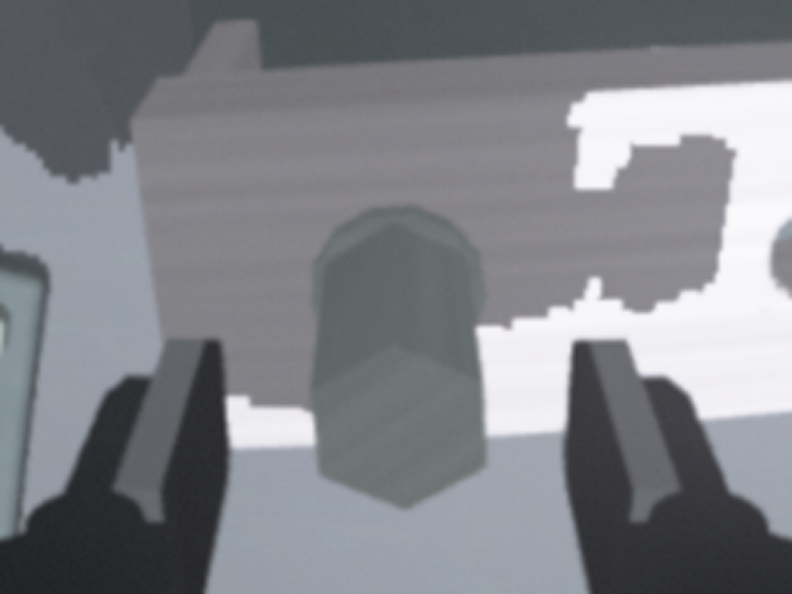

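```bash
python3 -m jog '[[0,0,0,0,0,0,0.5],[0,0,0,0,0,0,1],[0,0,0,0,0,0,1],[0,0,0,0,0,0,1],[0,0,0,0,0,0,1]]' 100
python3 -c "
from h import *
st()
print(manip.observe()['eef_pos'])"
python3 -m jog '[[0,0,-15,0,0,0,1],[0,0,-30,0,0,0,1],[0,0,-35,0,0,0,1],[0,0,-35,0,0,0,1],[0,0,-20,0,0,0,1],[0,0,0,0,0,0,1]]'
python3 - <<'E'
from h import *
st()
# target: bolt end above R hole
print(manip.observe()["eef_pos"])
im=manip.snapshot("wrist"); cv2.imwrite("pics/w23.png",im)
E
```

```text
time: 14.05
eef_pos: [0.4909, 0.3304, 0.1146]
tcp_rot: [0.0, -0.027, 1.0, 0.003]
contact_force: [-0.2, 0.2, -0.9]
finger_gap: 0.0176
t 14.05 tip rel hole0 up,level,n mm [-151.    85.7  -81.4] rotvec to RP [ 0.033 -0.54   0.224] Ftool [0.2 0.2 0.9] Mtool [ 0.03  0.06 -0.04] gap 0.0176
[0.4909 0.3304 0.1146]
time: 14.55
eef_pos: [0.489, 0.3292, 0.2501]
tcp_rot: [-0.004, -0.027, 1.0, 0.001]
contact_force: [0.8, -0.5, -0.9]
finger_gap: 0.0173
t 14.55 tip rel hole0 up,level,n mm [-85.3  83.8  37.2] rotvec to RP [ 0.03  -0.548  0.225] Ftool [-0.8 -0.5  0.9] Mtool [-0.01 -0.05 -0.02] gap 0.0173
[0.489  0.3292 0.2501]
```

View pics/w23.png

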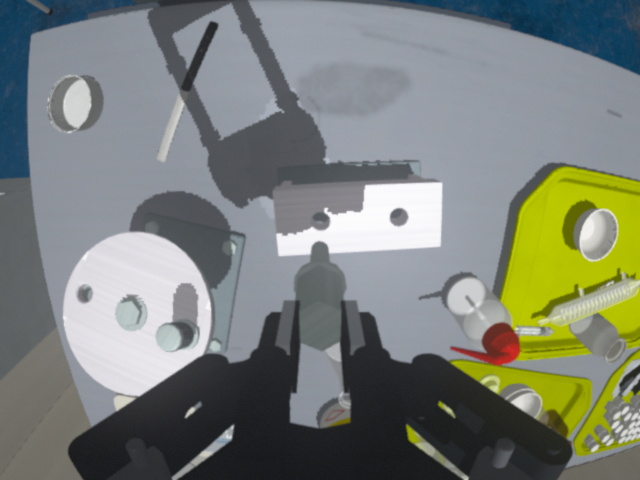

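```bash
cat >> h.py <<'E'
HR2=CC+(-4.3*XS-50*YS)/1e3
RB=RT@S.from_rotvec([0,0,0]).as_matrix()
BT=np.array([0,0,75.])
E
python3 - <<'E'
from h import *
s=manip.observe();Rn=R(s["tcp_rot"]);p=s["eef_pos"]
o,d=ray("wrist",320,245); ot=Rn.T@(o-p)*1e3; dt=Rn.T@d; print("end",ot+dt*(74.6-ot[2])/dt[2])
print(HR2,tgt(HR2+.03*N,RB,BT)); delta(tgt(HR2+.03*N,RB,BT),RB)
im=cv2.imread("pics/w23.png"); crop(im,270,220,100,140,4,"pics/w23c.png")
E
python3 -m jog '[[0,-20,-35,0,0,0,1],[0,-36,-35,0,0,0,1],[0,-38,0,0,0,0.08,1],[0,-38,0,0,-0.1,0.08,1],[0,-30,0,0,-0.1,0.08,1],[0,-20,0,0,-0.1,0,1]]'
python3 - <<'E'
from h import *
delta(tgt(HR2+.03*N,RB,BT),RB)
E
```

```text
end [ 0.6889 -0.3547 74.6   ]
[0.5463 0.1263 0.1669] [0.4947 0.1361 0.2578]
t 14.6 pos [0.4883 0.3289 0.2482] d mm [   4.1 -192.9  -10. ] rot [ 0.064 -0.531  0.235] F [ 0.7  0.4 -0.9] gap 0.0176
time: 15.1
eef_pos: [0.4894, 0.1458, 0.3016]
tcp_rot: [0.135, 0.091, 0.987, -0.01]
contact_force: [-0.4, -1.0, -1.7]
finger_gap: 0.0174
t 15.1 pos [0.4894 0.1458 0.3016] d mm [ 4.9 -8.8 44. ] rot [ 0.006 -0.252  0.001] F [-0.4 -1.  -1.7] gap 0.0174
```

View pics/w23c.png

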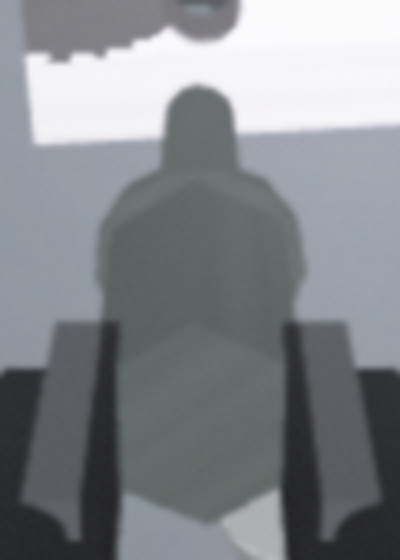

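```bash
python3 -m jog '[[0,-4,0,0,-0.09,0,1],[0,-4,5,0,-0.08,0,1],[0,0,10,0,-0.08,0,1],[0,0,10,0,0,0,1],[0,0,0,0,0,0,1]]'
python3 - <<'E'
from h import *
delta(tgt(HR2+.03*N,RB,BT),RB)
E
```

```text
time: 15.52
eef_pos: [0.4832, 0.1272, 0.2626]
tcp_rot: [0.252, 0.09, 0.963, -0.027]
contact_force: [0.2, 0.1, -1.6]
finger_gap: 0.0173
t 15.52 pos [0.4832 0.1272 0.2626] d mm [-6.1 10.9  8.8] rot [-0.006 -0.011  0.002] F [ 0.2  0.1 -1.6] gap 0.0173
```

```bash
python3 -m jog '[[-6,10.5,6,-0.006,-0.01,0,1],[0,0,0,0,0,0,1],[0,0,0,0,0,0,1]]'
python3 - <<'E'
from h import *
delta(tgt(HR2+.03*N,RB,BT),RB)
im=manip.snapshot("wrist"); cv2.imwrite("pics/w24.png",im); crop(im,220,140,200,200,3,"pics/w24c.png")
im=manip.snapshot("scene"); crop(im,290,130,130,110,6,"pics/s24c.png")
E
```

```text
time: 15.77
eef_pos: [0.4908, 0.1361, 0.255]
tcp_rot: [0.253, 0.089, 0.963, -0.025]
contact_force: [-0.3, -0.0, -0.5]
finger_gap: 0.0174
t 15.77 pos [0.4908 0.1361 0.255 ] d mm [-4.8  0.7 -0.6] rot [-0.002 -0.01   0.003] F [-0.3 -0.  -0.5] gap 0.0174
```

View pics/w24c.png

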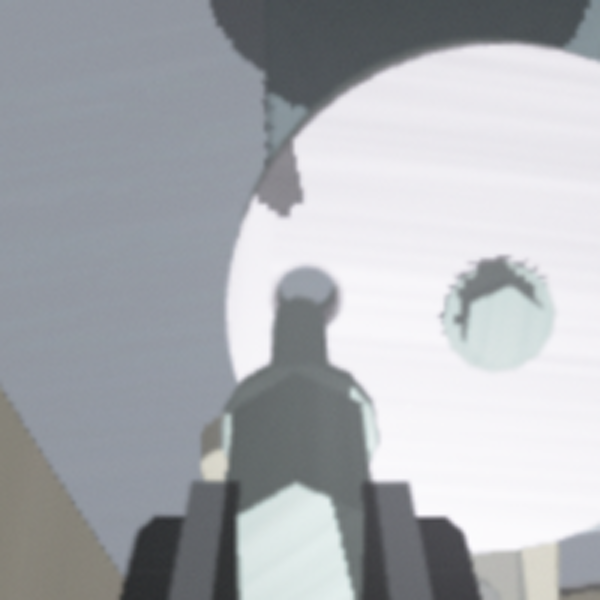

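View pics/s24c.png

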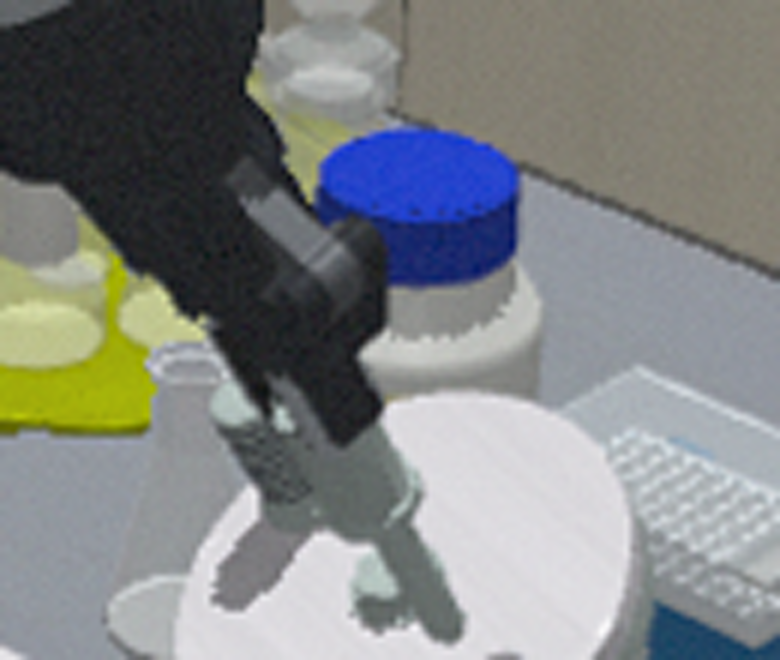

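```bash
python3 - <<'E'
from h import *
h=cov((322.3,238.7),0); print("hole",h)
s=manip.observe();Rn=R(s["tcp_rot"]);p=s["eef_pos"]
o,d=ray("wrist",319.7,242); ot=Rn.T@(o-p)*1e3; dt=Rn.T@d; e=ot+dt*(74.6-ot[2])/dt[2]; print("end tool",e)
q=p+Rn@e/1e3-CC; q=np.array([q@XS,q@YS,q@N])*1e3; print("end cover",q)
# head top centre guess
o,d=ray("wrist",220+298/3,140+550/3); print("hole in tool coords", Rn.T@(CC+(h[0]*XS+h[1]*YS)/1e3-p)*1e3, "-N in tool",Rn.T@-N)
E
```

```text
hole [ -3.7089 -49.3767  -0.    ]
end tool [ 2.0992 -0.6289 74.6   ]
end cover [-10.8639 -51.3242  30.2467]
hole in tool coords [ -5.307    1.3535 104.7839] -N in tool [-0.0082  0.0017  1.    ]
```

```bash
python3 -m jog '[[-5.5,2,5,0,-0.02,0,1],[0,0,7,0,0,0,1],[0,0,7,0,0,0,1],[0,0,0,0,0,0,1]]'
python3 - <<'E'
from h import *
delta(tgt(HR2+.01*N,RB,BT),RB)
s=manip.observe();Rn=R(s["tcp_rot"]);p=s["eef_pos"]
q=p+Rn@np.array([2.1,-.6,74.6])/1e3-CC; q=np.array([q@XS,q@YS,q@N])*1e3; print("end cover",q,"-N",Rn.T@-N)
im=manip.snapshot("wrist"); cv2.imwrite("pics/w25.png",im); crop(im,220,140,200,200,3,"pics/w25c.png")
E
```

```text
time: 16.2
eef_pos: [0.5092, 0.136, 0.2433]
tcp_rot: [0.265, 0.089, 0.96, -0.025]
contact_force: [-0.8, -0.5, -1.7]
finger_gap: 0.0173
t 16.2 pos [0.5092 0.136  0.2433] d mm [ 5.1 -2.6  0.2] rot [-0.     0.015  0.002] F [-0.8 -0.5 -1.7] gap 0.0173
end cover [ -0.2374 -48.049   10.6546] -N [0.0148 0.0005 0.9999]
```

View pics/w25c.png

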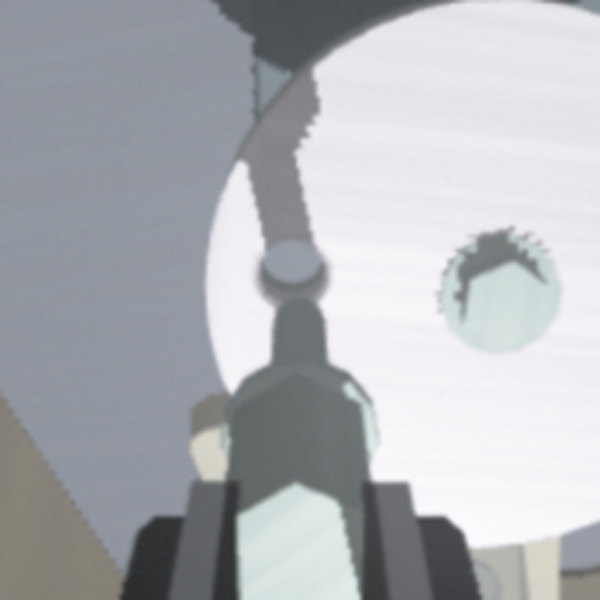

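```bash
python3 - <<'E'
from h import *
print("hole",cov((220+293/3,140+273/3),0)); 
E
python3 -m jog '[[3.2,-1.2,0,0,0,0,1],[0,0,0,0,0,0,1]]'
python3 - <<'E'
from h import *
s=manip.observe();Rn=R(s["tcp_rot"]);p=s["eef_pos"]
q=p+Rn@np.array([2.1,-.6,74.6])/1e3-CC; q=np.array([q@XS,q@YS,q@N])*1e3; print("end cover",q,"-N",Rn.T@-N)
im=manip.snapshot("wrist"); cv2.imwrite("pics/w26.png",im); crop(im,270,200,100,100,6,"pics/w26c.png")
E
```

```text
hole [ -4.3439 -49.5331   0.    ]
time: 16.42
eef_pos: [0.5062, 0.135, 0.2419]
tcp_rot: [0.264, 0.09, 0.96, -0.025]
contact_force: [-0.9, -0.5, -1.8]
finger_gap: 0.0178
end cover [ -3.3233 -49.6289  10.803 ] -N [0.0145 0.001  0.9999]
```

View pics/w26c.png

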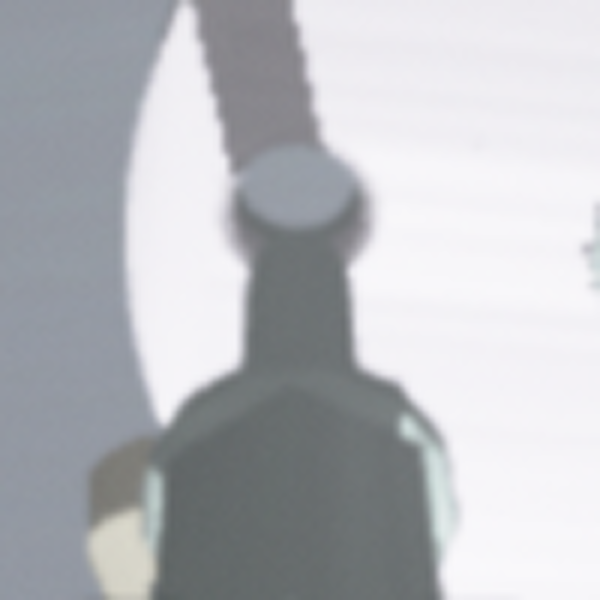

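```bash
python3 -m jog '[[0.8,0,5,0,0,0,1],[0.5,0,5,0,0,0,1],[0.5,0,4,0,0,0,1],[0,0,0,0,0,0,1]]'
python3 - <<'E'
from h import *
s=manip.observe();Rn=R(s["tcp_rot"]);p=s["eef_pos"]
q=p+Rn@np.array([2.1,-.6,74.6])/1e3-CC; q=np.array([q@XS,q@YS,q@N])*1e3; print("end cover",q,"-N",Rn.T@-N,"F",Rn.T@s["contact_force"],Rn.T@s["moment"])
im=manip.snapshot("wrist"); cv2.imwrite("pics/w27.png",im); crop(im,270,200,100,100,6,"pics/w27c.png")
E
```

```text
time: 16.8
eef_pos: [0.5128, 0.1341, 0.2293]
tcp_rot: [0.266, 0.09, 0.959, -0.025]
contact_force: [-0.3, 0.0, -2.6]
finger_gap: 0.0174
end cover [ -3.6521 -49.1558  -3.4105] -N [ 0.0174 -0.0006  0.9998] F [ 1.6232 -0.0425  2.0956] [0.013  0.4044 0.002 ]
```

View pics/w27c.png

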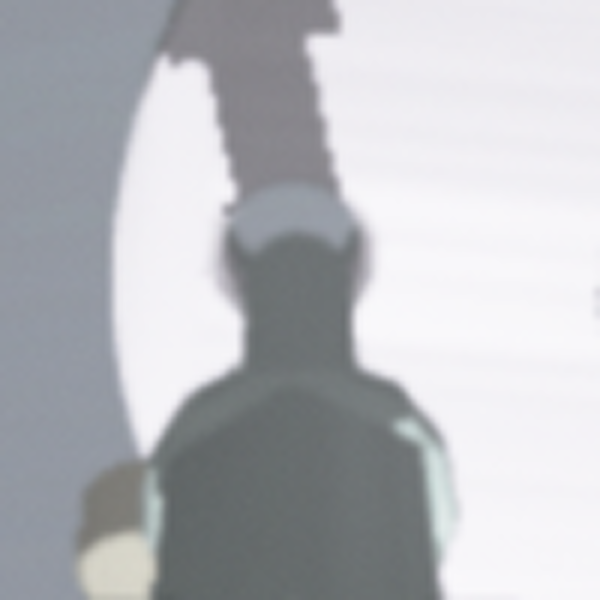

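```bash
python3 -m jog '[[0.4,-0.2,5,0,0,0,1],[0.4,-0.1,5,0,0,0,1],[0.4,0,5,0,0,0,1],[0,0,0,0,0,0,1]]'
cat > b.py <<'E'
from h import *
s=manip.observe();Rn=R(s["tcp_rot"]);p=s["eef_pos"]
q=p+Rn@np.array([2.1,-.6,74.6])/1e3-CC; q=np.array([q@XS,q@YS,q@N])*1e3; print("end cover",q,"-N",Rn.T@-N,"F",Rn.T@s["contact_force"],Rn.T@s["moment"])
E
python3 b.py
```

```text
time: 17.18
eef_pos: [0.52, 0.1325, 0.2148]
tcp_rot: [0.266, 0.09, 0.959, -0.025]
contact_force: [0.0, 0.1, -1.6]
finger_gap: 0.0174
end cover [ -4.5359 -49.3741 -19.6554] -N [ 0.0176 -0.0007  0.9998] F [0.8025 0.1171 1.3744] [0.0429 0.4148 0.0002]
```

```bash
python3 -m jog '[[0.2,-0.1,5,0,0,0,1],[0.1,-0.1,5,0,0,0,1],[0.1,0,5,0,0,0,1],[0,0,0,0,0,0,1]]'
python3 b.py
```

```text
time: 17.52
eef_pos: [0.5282, 0.1308, 0.2001]
tcp_rot: [0.266, 0.09, 0.959, -0.025]
contact_force: [-0.7, 0.2, -2.2]
finger_gap: 0.0177
end cover [ -4.5843 -49.5314 -36.5714] -N [ 0.0175 -0.0007  0.9998] F [1.7736 0.1036 1.481 ] [0.0078 0.4475 0.0211]
```

```bash
python3 -m jog '[[0.2,-0.1,6,0,0,0,1],[0.1,-0.1,6,0,0,0,1],[0.1,0,4,0,0,0,1],[0,0,0,0,0,0,1]]'
python3 b.py
```

```text
time: 17.85
eef_pos: [0.537, 0.1289, 0.1846]
tcp_rot: [0.266, 0.09, 0.959, -0.025]
contact_force: [-0.2, -0.1, -1.1]
finger_gap: 0.0176
end cover [ -4.5379 -49.6822 -54.5209] -N [ 0.0176 -0.0007  0.9998] F [ 0.7278 -0.0931  0.7887] [0.0018 0.4907 0.0268]
```

```bash
python3 -m jog '[[0.1,-0.1,3,0,0,0,1],[0,0,2.5,0,0,0,1],[0,0,1.5,0,0,0,1]]'
python3 b.py
```

```text
time: 18.1
eef_pos: [0.541, 0.1281, 0.1806]
tcp_rot: [0.267, 0.09, 0.959, -0.025]
contact_force: [-19.3, 1.2, 21.3]
finger_gap: 0.0175
end cover [ -2.8123 -49.7787 -59.9787] -N [ 0.0204 -0.0009  0.9998] F [  5.4349  -2.4263 -28.1556] [ 0.2159  1.2164 -0.2507]
```

```bash
python3 -m jog '[[0.5,0,-0.5,0,0,0,1],[0,0,0,0,0,0,0.3],[0,0,0,0,0,0,0],[0,0,0,0,0,0,0],[0,0,0,0,0,0,0]]'
python3 b.py
python3 -m jog '[[0,0,-15,0,0,0,0],[0,0,-35,0,0,0,0],[0,0,-35,0,0,0,0],[0,0,-30,0,0,0,0],[0,0,0,0,0,0,0]]'
python3 - <<'E'
from h import *
im=manip.snapshot("wrist"); cv2.imwrite("pics/w30.png",im)
im=manip.snapshot("scene"); cv2.imwrite("pics/s30.png",im); crop(im,220,130,220,180,3.6,"pics/s30c.png")
im=manip.snapshot("top"); cv2.imwrite("pics/t30.png",im)
E
```

```text
time: 18.52
eef_pos: [0.5426, 0.1291, 0.1841]
tcp_rot: [0.271, 0.089, 0.958, -0.023]
contact_force: [-0.1, -0.0, 0.0]
finger_gap: 0.0428
end cover [  0.668  -48.2876 -57.6533] -N [ 0.0275 -0.0041  0.9996] F [ 0.0591 -0.0349 -0.0798] [-0.0031  0.251   0.0505]
time: 18.93
eef_pos: [0.4824, 0.1396, 0.2836]
tcp_rot: [0.269, 0.09, 0.959, -0.024]
contact_force: [0.3, -0.0, 0.9]
finger_gap: 0.0427
```

View pics/w30.png

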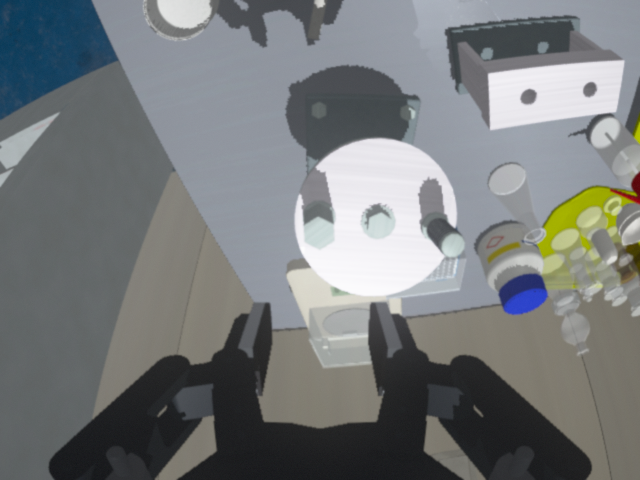

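View pics/s30c.png

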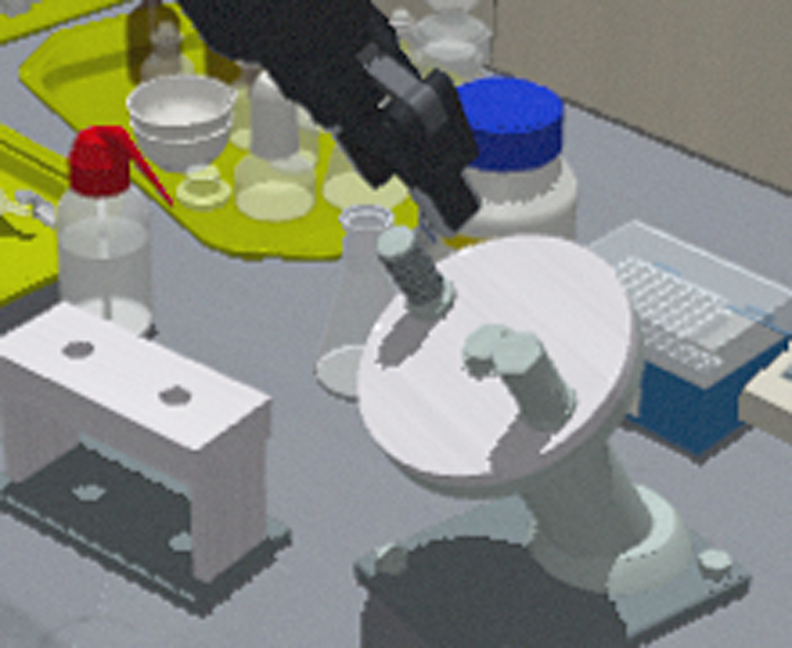

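```bash
python3 -m jog '[[0,0,0,0,0,0,0],[0,0,0,0,0,0,0]]'; python3 - <<'E'
from h import *
im=manip.snapshot("wrist"); cv2.imwrite("pics/w31.png",im); crop(im,290,130,180,180,4.2,"pics/w31c.png")
im=manip.snapshot("scene"); crop(im,310,180,90,80,8,"pics/s31c.png")
E
```

```text
time: 19.25
eef_pos: [0.4806, 0.1376, 0.2737]
tcp_rot: [0.262, 0.09, 0.961, -0.028]
contact_force: [0.8, -0.2, -0.1]
finger_gap: 0.0429
```

View pics/w31c.png

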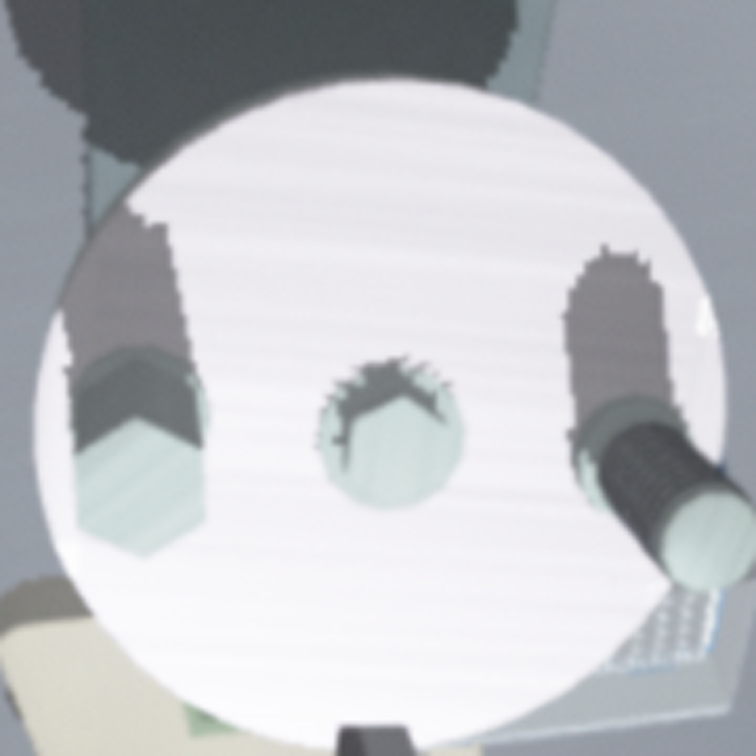

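View pics/s31c.png

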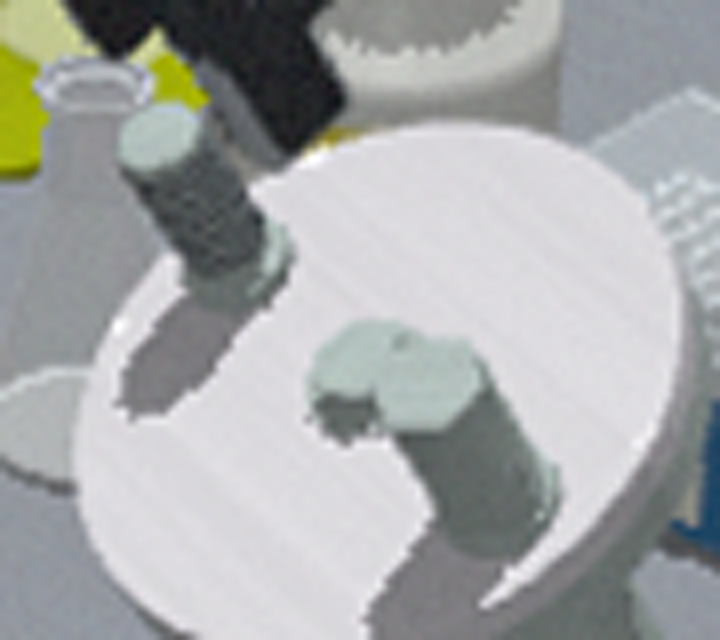

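```bash
python3 - <<'E'
from h import *
for nm,w,sc in (("pin",(712,540),(162,137)),("bolt",(140,487),(435,383))):
    x,e=tri(("wrist",290+w[0]/4.2,130+w[1]/4.2),("scene",310+sc[0]/8,180+sc[1]/8)); q=x-CC
    print(nm,[round(q@a*1e3,1) for a in (XS,YS,N)],e)
c=manip.calibration("top")
a=cv2.imread("pics/top0.png");b=cv2.imread("pics/t30.png")
crop(b,170,80,290,260,2.7,"pics/t30c.png")
d=cv2.absdiff(a,b).max(2)
for n,(x,y,w,h) in dict(tin=(408,290,40,45),flask=(255,162,35,42),bottle=(186,194,40,44)).items(): print(n,d[y:y+h,x:x+w].mean(),(d[y:y+h,x:x+w]>40).sum())
E
```

```text
pin [np.float64(2.1), np.float64(50.8), np.float64(47.9)] [np.float64(1.0665431631986833), np.float64(1.0665431631986808)]
bolt [np.float64(-5.7), np.float64(-49.8), np.float64(44.1)] [np.float64(0.6511102327250492), np.float64(0.6511102327249925)]
tin 48.36555555555555 933
flask 1.3142857142857143 0
bottle 2.644318181818182 0
```

View pics/t30c.png

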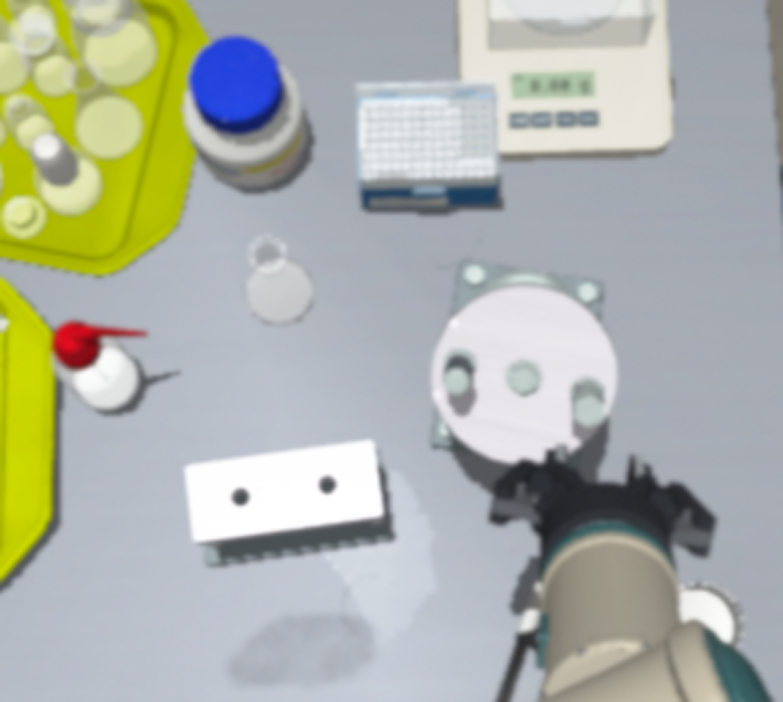

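```bash
python3 -m jog '[[0,0,-30,0,0,0,0],[0,0,-30,0,0,0,0],[0,0,0,0,0,0,0],[0,0,0,0,0,0,0],[0,0,0,0,0,0,0],[0,0,0,0,0,0,0]]'; python3 - <<'E'
from h import *
im=manip.snapshot("scene"); cv2.imwrite("pics/s32.png",im); a=cv2.imread("pics/scene0.png")
d=cv2.absdiff(a,im).max(2); print("tin diff",(d[365:425,318:378]>40).sum())
s=manip.observe(); print(s["time"],s["eef_pos"],s["qd"].round(3),s["contact_force"])
crop(im,220,130,220,300,2,"pics/s32c.png")
E
```

```text
time: 19.85
eef_pos: [0.4498, 0.1423, 0.3195]
tcp_rot: [0.256, 0.09, 0.962, -0.031]
contact_force: [-0.6, -0.5, -1.7]
finger_gap: 0.0429
tin diff 294
19.9 [0.4498 0.1422 0.3192] [ 0.    -0.    -0.001 -0.     0.005  0.001] [ 0.2281 -0.5475 -0.0948]
```

View pics/s32c.png

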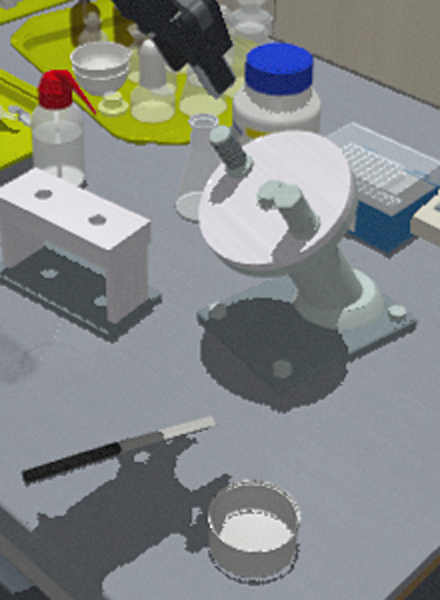

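```bash
python3 -c "
from station import manip
print(manip.sign_off())"
```

```text
the job is handed in; nothing more can be done
None
```

The pin and the bolt are both fully home and released, and I handed the job in at about 20 s of the 72 s allowed.

**What I did:**
- I put the drift pin in the left-hand hole (a) and touched the flange under it. I dragged the cover clockwise until the tip dropped into the flange hole, and the taper then brought the cover into line. It turned about 0.33 rad in all.
- I pushed the pin in until the collar seated, at about 29 N, then let go.
- I then put the bolt in hole b until its collar seated, at about 28 N, let go, and backed the arm clear.

**Last checks:**
- **Seating:** in the pictures both collars look flush on the cover. By triangulation the handle tops stand 47.9 mm (pin) and 44.1 mm (bolt) above the cover, where 50 and 45 mm were expected. I put the 1–2 mm shortfall down to camera calibration, since nothing seated could sit too low.
- **Robot:** it was still and touching nothing, with the contact force at noise level.
- **Flask and bottle:** comparing the top view before and after showed no change.
- **Tin:** this comparison did not come out clean. It is partly hidden by the arm in the top view, and the scene view changed because of the arm's shadow. By eye it stands where it did.

**Disagreements along the way:**
- The wrist camera and the two fixed cameras disagreed by up to about 5 mm, so I aligned the pin and bolt mainly by the wrist view.
- The pin tilted elastically in the grip during the drag, and I corrected this by turning the tool.

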